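# Unstack the sample containers into their sea holders

## Robot

A 6-joint arm with a two-finger parallel gripper is mounted at the origin on the work surface. World frame = base frame: x ahead of the robot, y to its left, z up, the work surface at z = 0. Lengths are in mm, angles in degrees, forces in N, time in s.
With the tool pointing down it reaches from about 325 to 775 mm from the base axis. Payload 5.5 kg.
Tool frame: the origin (TCP) lies midway between the tips of the shut fingers; the grasp point (between the pads) lies 19 mm behind it; z points along the fingers, y is the direction in which the jaws open and shut (so a half turn about z gives the same grasp; the last joint's range is limited). The gripper opens to 88 mm and grips with 3 to 60 N. Pads are 20 mm wide; open, the fingers measure 115 mm over their backs; the gripper's body (75 mm by 178 mm) begins 61 mm behind the grasp point.
Start: joints at [-3.249, 5.22, 70.514, -0, 104.267, -3.249], TCP at [600.014, -0.003, 222.631] pointing down, gripper open.
Joint ranges: [-164.24, 164.24], [-49.07, 125.15], [9.68, 141.18], [-86.29, 266.29], [3.28, 154.24], [-151.56, 151.56]. Speed limits (degrees/s): [147.25, 147.25, 172.46, 180, 180, 180].

## Interface

Orientations are given as [roll, pitch, yaw] about the fixed x, y, z axes, in that order (R = Rz(yaw) Ry(pitch) Rx(roll)).
In Python, from rig import robot gives the robot as it stands.
- The arm moves only by the tool move_arm, never from a script. Its argument "rows" is a list of rows, each an object of numbers: "claw": the gripper command: -1 is shut, 1 is fully open, values between are in proportion; "dx", "dy", "dz": the shift along the tool's x, y, z in cm; "wx", "wy", "wz": the turn, a rotation vector about the tool's x, y, z in rad. In form: [{"claw": .., "dx": .., "dy": .., "dz": .., "wx": .., "wy": .., "wz": ..}, ...]. A call has 1 to 10 rows; each row shifts and turns the commanded pose from where the row before left it, along the tool's axes as they then stand; what a row does not reach is not made up. A row lasts 1/8 s, in which the tool goes at most 62.5 mm and 10.7 degrees, less where a joint would pass 70% of its speed; a pose out of reach is approached as far as the arm can. A call with a gripper value outside its range is refused whole. The fingers move at their own pace and stop on an object; "force" is the grip in N (left out, the last holds). Time passes only in rows, so rows that do not move let the fingers close. It gives the time, the measured TCP pose, the force and the opening at its end, in the units of the state.
- robot.state(): the state, without advancing time (a new reading comes with each control period).
- robot.camera(name): name is "scene" or "side" or "wrist"; returns the picture (384x512x3 uint8, red, green, blue); there is no depth.
- robot.calibration(name): a dict with "vertical_fov" (degrees; the focal length in pixels is half the picture's height over the tangent of half this angle, whatever the lens; pixels are square), "cx", "cy" (the principal point, pixels), "k1" (the pictures are not rectified: a ray, as slopes to the right and down, at radius r is drawn at 1 + k1 r^2 times it, then the intrinsics apply), "R" (3x3) and "t" (3): a world point X has camera coordinates R X + t; the wrist camera has in their place "T_tool_cam" (4x4, takes a point from camera to tool coordinates, whose origin is the TCP and whose axes are the flange's). Camera axes: x right, y down, z forward; pixel columns grow to the right and rows downward; lengths in mm; the calibration is good to about 2 mm. A picture is of the moment at which its call begins: read the wrist's pose just before it. calibration takes no time and is no camera call.
- robot.hand_in(): hands the job in, once; it reports no verdict.
The state is a dict: "t": time; "q": joint angles; "dq": joint speeds; "effort": joint torques, N m; "ee_pos": TCP position; "eef_rot": TCP orientation; "ft_force": force on the tool from outside, world axes, zero at the start; "ft_torque": the same for the moment, N m; "grip_width": opening from 0.0 (shut) to 1.0 (fully open).
Only numpy, scipy, OpenCV 4.12 (cv2) and the standard library are available. Lean on these libraries where they do the work, as an engineer would, in place of code of your own. Each camera call takes 0.05 s, during which the arm holds its last target.

## Task

The ship is about to leave harbour and the stack of four sample containers on the lab bench would slide off. Take it apart and set each container upright, flat on the floor of the bench holder that matches its own shape and size (square in square, round in round; the larger in the larger, the smaller in the smaller). Never drop a container or let one tip over, and leave the mug and the red case where they stand.

Things in the scene. Friction and masses are not known exactly. Their poses are not given: they have to be found in the camera images.
- specimen_box: Bottom of the stack: the large square lidded plastic box, white with a grey lid, 66 x 66 x 40 mm high, sides plain and vertical, about 0.22 kg. It stands on the bench. x and y along its sides. Origin at the centre of its underside, z up.
- sample_tin: Second in the stack: the large round lidded aluminium tin, 56 mm in diameter, 40 mm high, plain vertical side, about 0.14 kg. It stands loose on the flat lid of the large square box. Origin at the centre of its underside, z up.
- slide_box: Third in the stack: the small square lidded plastic box, white with a grey lid, 38 x 38 x 36 mm high, sides plain and vertical, about 0.08 kg. It stands loose on the flat lid of the tin. x and y along its sides. Origin at the centre of its underside, z up.
- vial_jar: Top of the stack: the small round plastic jar, white with a grey cap, 26 mm in diameter, 40 mm high, plain vertical side, about 0.04 kg. It stands loose on the flat lid of the small square box. Origin at the centre of its underside, z up.
- large_square_holder: Large square holder for the large square box: black floor, grey rim, inside 80 x 80 mm, outside 92 x 92 mm. Fixed to the bench: 4 mm floor, rim 6 mm wide whose top is 10 mm above the bench (recess 6 mm deep). Origin at the centre of its underside, on the bench top; x and y along its sides (a quarter turn makes no difference).
- large_round_holder: Large round holder for the tin: black floor, grey rim, inside diameter 70 mm, outside 82 mm. Fixed to the bench: 4 mm floor, rim 6 mm wide whose top is 10 mm above the bench (recess 6 mm deep). Origin at the centre of its underside, on the bench top; z up.
- small_square_holder: Small square holder for the small square box: black floor, grey rim, inside 52 x 52 mm, outside 64 x 64 mm. Fixed to the bench: 4 mm floor, rim 6 mm wide whose top is 10 mm above the bench (recess 6 mm deep). Origin at the centre of its underside, on the bench top; x and y along its sides (a quarter turn makes no difference).
- small_round_holder: Small round holder for the jar: black floor, grey rim, inside diameter 40 mm, outside 52 mm. Fixed to the bench: 4 mm floor, rim 6 mm wide whose top is 10 mm above the bench (recess 6 mm deep). Origin at the centre of its underside, on the bench top; z up.
- mug: Bystander, to be left alone: white mug, 80 mm in diameter, 90 mm high, handle on its +y side. Origin at the centre of its underside.
- tip_case: Bystander, to be left alone: red plastic case, 120 (x) x 85 (y) x 60 mm high. Origin at the centre of its underside.
There are look-alikes about, which are no part of the job. Leave any blue or orange look-alike of the specimen_box alone.

How it is judged (in metres and radians):
At the end, for the whole second after the job is handed in: Each of the four containers stands in the holder of its own shape and size: underside 2 to 7 mm above the holder's underside (flat on its 4 mm floor), within 12 mm of its centre, tilted less than 0.08 rad, at rest and released (horizontal distance between specimen_box and large_square_holder below 0.012 m and z of specimen_box in the frame of large_square_holder between 0.002 and 0.007 m and angle between each of specimen_box, sample_tin, slide_box, vial_jar's own z axis and vertical below 0.08 rad and linear speed of each of specimen_box, sample_tin, slide_box, vial_jar below 0.02 m/s and contact force between each of specimen_box, sample_tin, slide_box, vial_jar and the fingers below 0.1 N and horizontal distance between sample_tin and large_round_holder below 0.012 m and z of sample_tin in the frame of large_round_holder between 0.002 and 0.007 m and horizontal distance between slide_box and small_square_holder below 0.012 m and z of slide_box in the frame of small_square_holder between 0.002 and 0.007 m and horizontal distance between vial_jar and small_round_holder below 0.012 m and z of vial_jar in the frame of small_round_holder between 0.002 and 0.007 m); the robot touches nothing.
It fails at once if A container is dropped (moves faster than 0.7 m/s, a fall of about 25 mm, with no finger touching it) ((linear speed of specimen_box above 0.7 m/s and contact force between specimen_box and the fingers below 0.05 N) or (linear speed of sample_tin above 0.7 m/s and contact force between sample_tin and the fingers below 0.05 N) or (linear speed of slide_box above 0.7 m/s and contact force between slide_box and the fingers below 0.05 N) or (linear speed of vial_jar above 0.7 m/s and contact force between vial_jar and the fingers below 0.05 N)).
It fails at once if A container is tipped over (tilted more than 0.6 rad) (angle between any of specimen_box, sample_tin, slide_box, vial_jar's own z axis and vertical above 0.6 rad).
It fails at once if The mug or the red case is moved by more than 20 mm (distance of any of mug, tip_case from where it was at the start of the episode above 0.02 m).
It also fails if it takes over 120 s, if anything falls off the work surface, if the arm or the gripper's body presses on something with over 40 N, if the wrist force passes 120 N, or if a joint passes its speed limit or range.

## Working session

There is one attempt and no reset: what is moved stays moved. The work goes in short steps, Python scripts to look and compute and a tool call to move; the robot and the scene stay as the last step left them, time stands still between calls to the robot, and variables do not carry over. Pictures are saved under pics/ and viewed, and the job is handed in when it is done.

Besides the shell and the picture viewer there is one more tool, called by a JSON object that holds its "method" and its "body", one argument or row to a line. move_arm: Moves the arm, as the interface text tells. Its arguments: {"type":"object","properties":{"rows":{"type":"array","items":{"type":"object","properties":{"claw":{"type":"number"},"dx":{"type":"number"},"dy":{"type":"number"},"dz":{"type":"number"},"wx":{"type":"number"},"wy":{"type":"number"},"wz":{"type":"number"}}}},"force":{"type":"number"}},"required":["rows"]}

```bash
ls; mkdir -p pics; python3 - <<'E'
from rig import robot
import cv2,json
print(robot.state())
for n in("scene","side","wrist"):
    im=robot.camera(n); cv2.imwrite(f"pics/a_{n}.png",im[:,:,::-1])
    c=robot.calibration(n); print(n,{k:(v.tolist() if hasattr(v,'tolist') else v) for k,v in c.items()})
E
```

```text
pics
{'t': 0.0, 'q': array([-3.25053692e+00,  5.26309633e+00,  7.05785569e+01,  1.23412110e-03,
        1.04267344e+02, -3.24976986e+00]), 'dq': array([ 0.09691619,  0.03372629,  0.03106761, -0.07857371, -0.02803401,
        0.00872298]), 'effort': array([-3.13584051e-04, -4.46447504e+01, -4.06449509e+01,  6.96761138e-02,
        2.93726998e-02, -1.50731516e-04]), 'ee_pos': array([5.99715385e+02, 2.14816464e-03, 2.21539759e+02]), 'eef_rot': array([-1.79891246e+02, -7.37362934e-03,  8.99995289e+01]), 'ft_force': array([-0.3494519 , -0.14513786,  0.16453642]), 'ft_torque': array([-0.00086406,  0.01485967, -0.00372117]), 'grip_width': 1.000620414535923}
scene {'vertical_fov': 44.69580700614311, 'cx': 255.8169225899361, 'cy': 193.8875521347962, 'k1': 0.006242087666073921, 'R': [[0.3503382803305176, 0.9365734020420494, 0.009661879860415355], [0.7278307938151671, -0.2657335430626297, -0.6321772059049307], [-0.5895128708598646, 0.22850808886943777, -0.7747635951771336]], 't': [-193.666327522746, -325.06747757174736, 1874.9910937528143]}
side {'vertical_fov': 48.79661694937298, 'cx': 251.8287485928744, 'cy': 192.48205102983457, 'k1': -0.0970602545148727, 'R': [[0.6639177826517313, -0.7477878996547788, -0.005141498682557702], [-0.4380342956240751, -0.3833145770345127, -0.8131395273198646], [0.606085087867973, 0.5421099447185477, -0.5820461099443276]], 't': [-348.129646543636, 283.45676239203425, 932.8445023959866]}
wrist {'vertical_fov': 71.54702692658086, 'cx': 251.40448725367125, 'cy': 191.70187727898107, 'k1': -0.03457018480931304, 'T_tool_cam': [[-0.0004820112038913807, -0.9584152242295609, -0.28537698861365574, 78.97950229087652], [0.9999998834443252, -0.00045401451119039327, -0.0001642624669632746, 0.47237937834720967], [2.78663551167087e-05, -0.28537703452769786, 0.9584153313609092, -162.12196970543658], [0.0, 0.0, 0.0, 1.0]]}
```

View pics/a_scene.png

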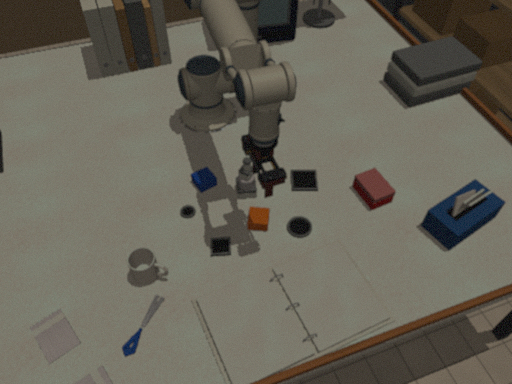

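View pics/a_side.png

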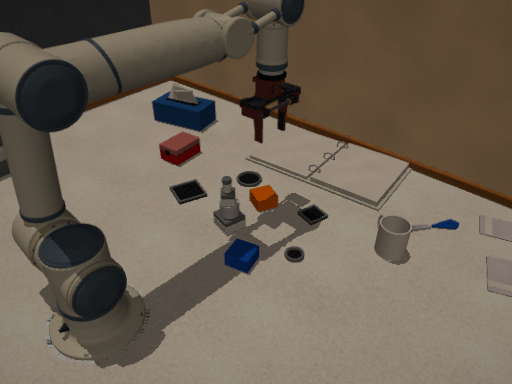

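View pics/a_wrist.png

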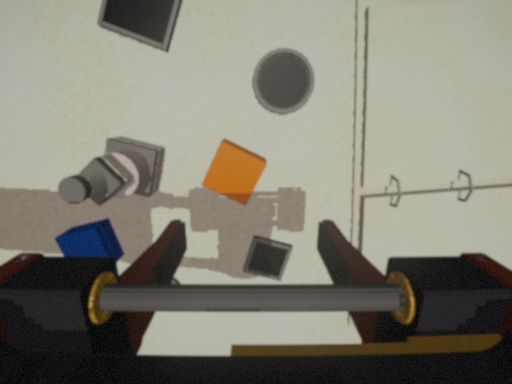

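```bash
cat > h.py <<'E'
from rig import robot
import cv2,numpy as np
from scipy.spatial.transform import Rotation as Ro
def pose(s): 
    T=np.eye(4);T[:3,:3]=Ro.from_euler('xyz',s['eef_rot'],degrees=True).as_matrix();T[:3,3]=s['ee_pos'];return T
def cam(n,s=None):
    c=robot.calibration(n);f=192/np.tan(np.radians(c['vertical_fov']/2))
    K=np.array([[f,0,c['cx']],[0,f,c['cy']],[0,0,1]]);d=np.array([c['k1'],0,0,0,0.])
    if n=='wrist':
        W=pose(s)@np.array(c['T_tool_cam']);R=W[:3,:3].T;t=-R@W[:3,3]
    else: R=np.array(c['R']);t=np.array(c['t'])
    return K,d,R,t
def proj(C,X):
    K,d,R,t=C
    return cv2.projectPoints(np.atleast_2d(np.array(X,float)),cv2.Rodrigues(R)[0],t,K,d)[0][:,0]
def back(C,uv,z):
    K,d,R,t=C
    p=cv2.undistortPoints(np.array(uv,float).reshape(-1,1,2),K,d)[:,0]
    D=np.c_[p,np.ones(len(p))]@R; o=-R.T@t
    return o+D*((np.broadcast_to(z,len(p))-o[2])/D[:,2])[:,None]
def snap(n,name):
    s=robot.state();im=robot.camera(n)[:,:,::-1].copy();cv2.imwrite(f'pics/{name}.png',im);np.savez(f'pics/{name}.npz',**s);return s,im
def load(name):
    s=dict(np.load(f'pics/{name}.npz'));return s,cv2.imread(f'pics/{name}.png')
E
python3 - <<'E'
from h import *
s=robot.state();W=cam('wrist',s);S=cam('scene');D=cam('side')
np.set_printoptions(precision=1,suppress=True)
print('W',back(W,[(140,20),(283,80),(268,257),(235,172),(90,240),(135,165)],[10,10,10,40,40,40])[:,:2])
print('S',back(S,[(304,180),(299,227),(221,246),(188,211),(259,218),(204,180),(246,190),(142,260),(374,188)],[10,10,10,10,20,20,20,0,0])[:,:2])
print('D',back(D,[(188,191),(249,179),(313,214),(294,254),(264,198),(242,255),(229,219)],[10,10,10,10,20,20,20])[:,:2])
for n,x,y,w,h in(('scene',160,130,180,135),('side',150,150,200,150)):
    im=cv2.imread(f'pics/a_{n}.png')[y:y+h,x:x+w];cv2.imwrite(f'pics/ac_{n}.png',cv2.resize(im,None,fx=4,fy=4,interpolation=cv2.INTER_CUBIC))
E
```

```text
W [[ 460.6  191.9]
 [ 641.3  120.2]
 [ 626.1 -140.2]
 [ 578.3    3.7]
 [ 366.4  -96.3]
 [ 446.6   13.3]]
S [[ 466.1  213.1]
 [ 644.7  114.9]
 [ 627.1 -144.5]
 [ 458.5 -205.1]
 [ 573.2    3.3]
 [ 354.5 -118.3]
 [ 447.     3.5]
 [ 585.5 -387.1]
 [ 576.3  432.6]]
D [[ 457.9  207.1]
 [ 633.   108.7]
 [ 619.5 -151.9]
 [ 451.1 -210.3]
 [ 575.4   -3.6]
 [ 352.7 -119.3]
 [ 434.7    6. ]]
```

View pics/ac_side.png

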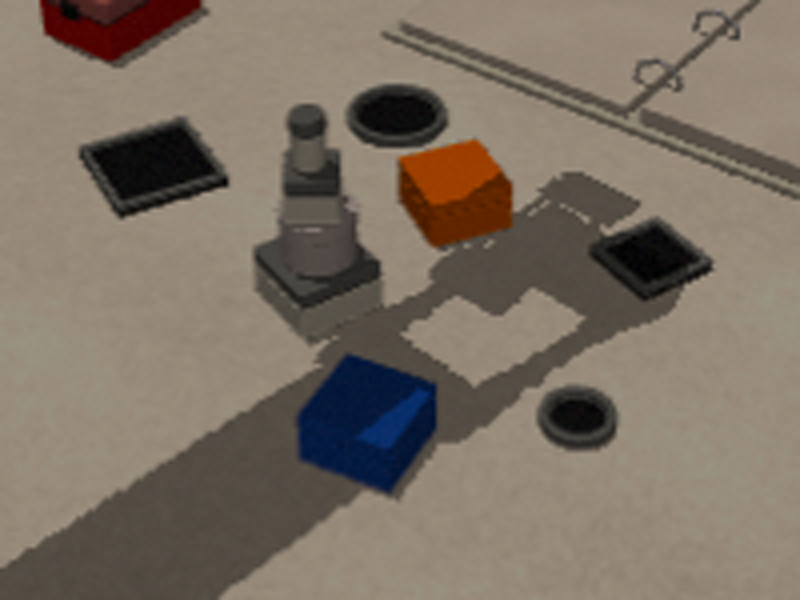

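View pics/ac_scene.png

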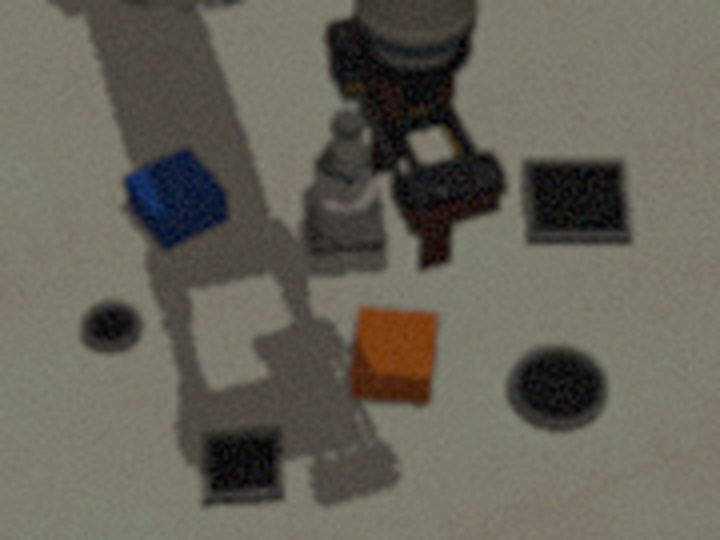

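{"method": "move_arm", "body": {
  "rows": [
    {"claw": 1, "dx": 2, "dy": -3.5, "dz": -2.5},
    {"claw": 1, "dx": 2, "dy": -3.5, "dz": -2.5},
    {"claw": 1, "dx": 2, "dy": -3, "dz": -2.5},
    {"claw": 1},
    {"claw": 1},
    {"claw": 1}
  ]
}}

```text
$.rows[0]: bad value
```

```bash
python3 - <<'E'
from h import *
s,im=snap('wrist','b1');print(s['ee_pos'],s['eef_rot'],s['t'])
cv2.imwrite('pics/b1u.png',cv2.resize(im,(800,600),interpolation=cv2.INTER_CUBIC))
E
```

```text
[ 5.99780821e+02 -9.22273139e-03  2.21765683e+02] [-1.79913617e+02 -4.62809115e-03  8.99964083e+01] 0.15
```

{"method": "move_arm", "body": {
  "rows": [
    {"claw": 1, "dx": -4},
    {"claw": 1, "dx": -5},
    {"claw": 1, "dx": -4},
    {"claw": 1},
    {"claw": 1},
    {"claw": 1}
  ]
}}

```text
$.rows[0]: bad value
```

```bash
python3 - <<'E'
from h import *
s,im=snap('wrist','b2');print(s['ee_pos'],s['eef_rot'],s['t'])
cv2.imwrite('pics/b2u.png',cv2.resize(im,(800,600),interpolation=cv2.INTER_CUBIC))
E
```

```text
[ 5.99820317e+02 -3.45502458e-03  2.21939208e+02] [-1.79929374e+02 -3.62874027e-03  8.99979328e+01] 0.2
```

View pics/b1u.png

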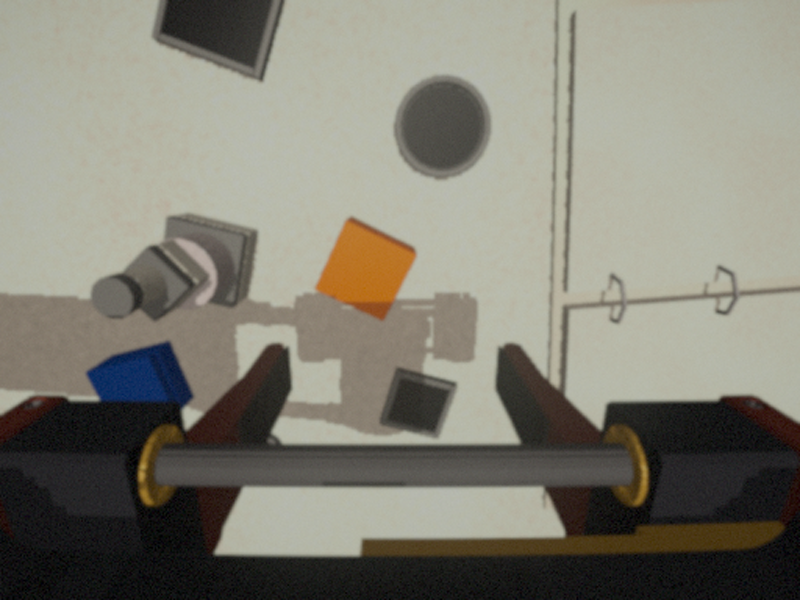

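View pics/b2u.png

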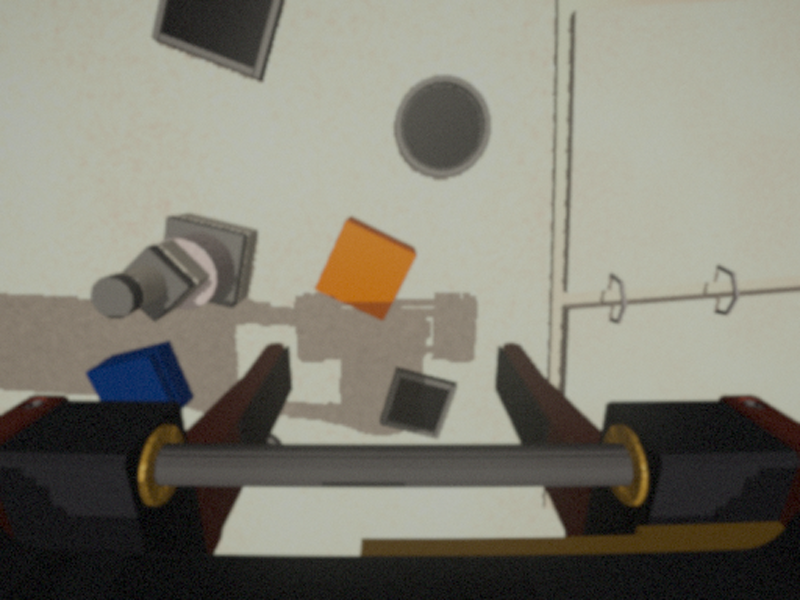

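{"method": "move_arm", "body": {
  "rows": [
    {"claw": 1, "dx": 2, "dy": -3.5, "dz": -2.5, "wx": 0, "wy": 0, "wz": 0},
    {"claw": 1, "dx": 2, "dy": -3.5, "dz": -2.5, "wx": 0, "wy": 0, "wz": 0},
    {"claw": 1, "dx": 2, "dy": -3, "dz": -2.5, "wx": 0, "wy": 0, "wz": 0},
    {"claw": 1, "dx": 0, "dy": 0, "dz": 0, "wx": 0, "wy": 0, "wz": 0},
    {"claw": 1, "dx": 0, "dy": 0, "dz": 0, "wx": 0, "wy": 0, "wz": 0}
  ]
}}

```text
t: 0.88
ee_pos: [500.3, 59.8, 296.8]
eef_rot: [-180.0, 0.0, 90.0]
ft_force: [0.6, -0.6, -0.5]
grip_width: 0.999
```

```bash
python3 - <<'E'
from h import *
s,im=snap('wrist','c1');print(s['ee_pos'],s['eef_rot'],s['dq'])
cv2.imwrite('pics/c1u.png',cv2.resize(im,(800,600),interpolation=cv2.INTER_CUBIC))
E
```

```text
[500.32875464  59.75045489 296.8290413 ] [-1.79975808e+02  1.81793453e-02  8.99999197e+01] [-0.66667676  1.55437636  0.6854625  -0.01358506  0.02367185  0.02070652]
```

{"method": "move_arm", "body": {
  "rows": [
    {"claw": 1, "dx": -4, "dy": 0, "dz": 0, "wx": 0, "wy": 0, "wz": 0},
    {"claw": 1, "dx": -5, "dy": 0, "dz": 0, "wx": 0, "wy": 0, "wz": 0},
    {"claw": 1, "dx": -4, "dy": 0, "dz": 0, "wx": 0, "wy": 0, "wz": 0},
    {"claw": 1, "dx": 0, "dy": 0, "dz": 0, "wx": 0, "wy": 0, "wz": 0},
    {"claw": 1, "dx": 0, "dy": 0, "dz": 0, "wx": 0, "wy": 0, "wz": 0}
  ]
}}

```text
t: 1.55
ee_pos: [500.2, -70.1, 296.3]
eef_rot: [-179.9, -0.1, 89.9]
ft_force: [0.5, 0.5, 0.0]
grip_width: 0.998
```

```bash
python3 - <<'E'
from h import *
s,im=snap('wrist','c2');print(s['ee_pos'],s['eef_rot'],s['t'])
cv2.imwrite('pics/c2u.png',cv2.resize(im,(800,600),interpolation=cv2.INTER_CUBIC))
E
```

```text
[500.18119707 -70.14253934 296.28286207] [-1.79868781e+02 -5.12859722e-02  8.99442148e+01] 1.55
```

View pics/c1u.png

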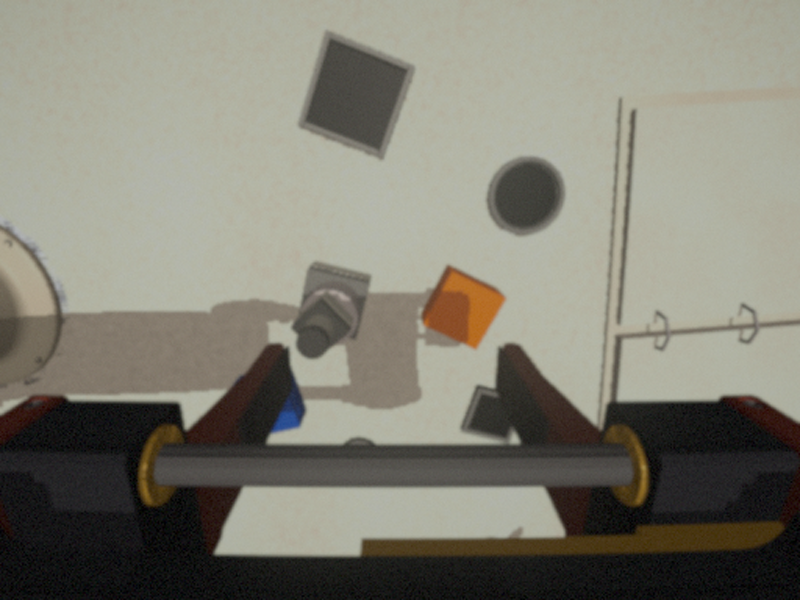

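View pics/c2u.png

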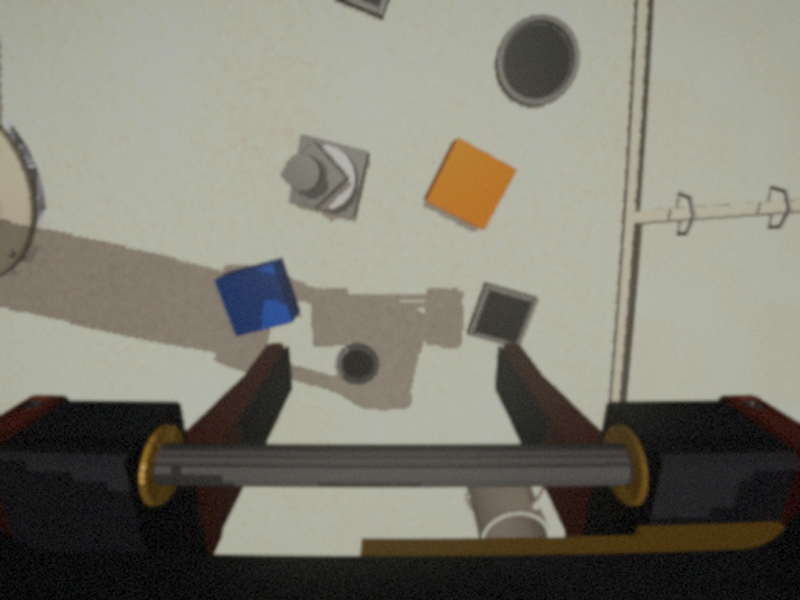

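```bash
python3 - <<'E'
from h import *
for n,nm,x,y,w,h in(('c1','lsq',180,10,100,100),('c1','lrd',295,85,80,80),('c2','ssq',285,165,80,70),('c2','srd',195,205,70,55),('c2','stk',165,75,90,75)):
    im=load(n)[1][y:y+h,x:x+w];k=6 if w>80 else 7
    im=cv2.resize(im,None,fx=k,fy=k,interpolation=cv2.INTER_CUBIC)
    im=cv2.convertScaleAbs(im,alpha=1.3)
    for i in range(0,w,10): cv2.putText(im,str(x+i),(i*k,10),0,.35,(0,0,255));cv2.line(im,(i*k,0),(i*k,h*k),(0,0,255) if 0 else (200,200,120),1)
    for i in range(0,h,10): cv2.putText(im,str(y+i),(0,i*k+4),0,.35,(0,0,255));cv2.line(im,(0,i*k),(w*k,i*k),(200,200,120),1)
    cv2.imwrite(f'pics/z_{nm}.png',im)
E
```

```text
(no output)
```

View pics/z_stk.png

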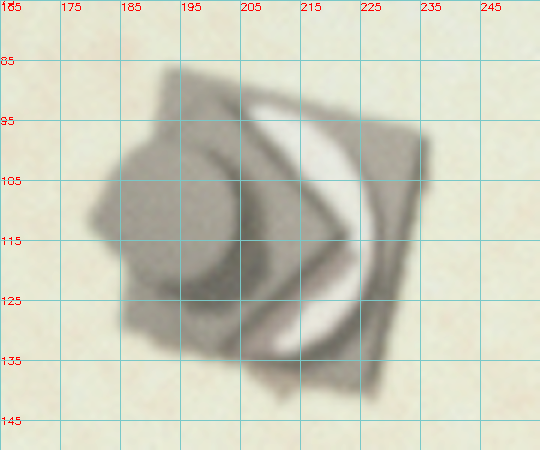

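View pics/z_lsq.png

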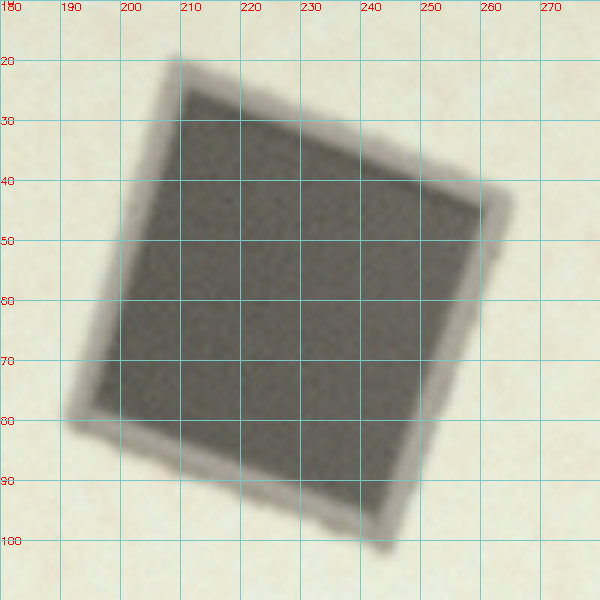

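View pics/z_ssq.png

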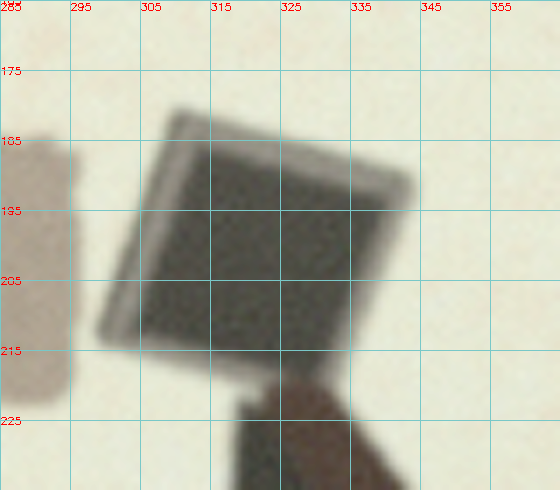

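View pics/z_srd.png

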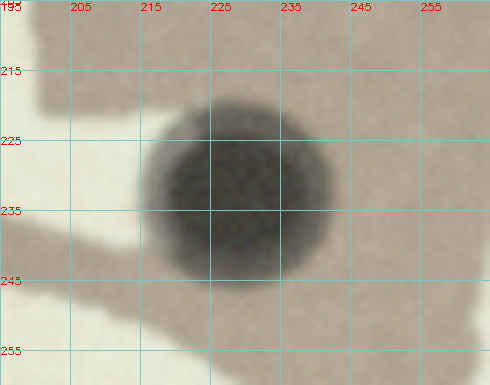

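View pics/z_lrd.png

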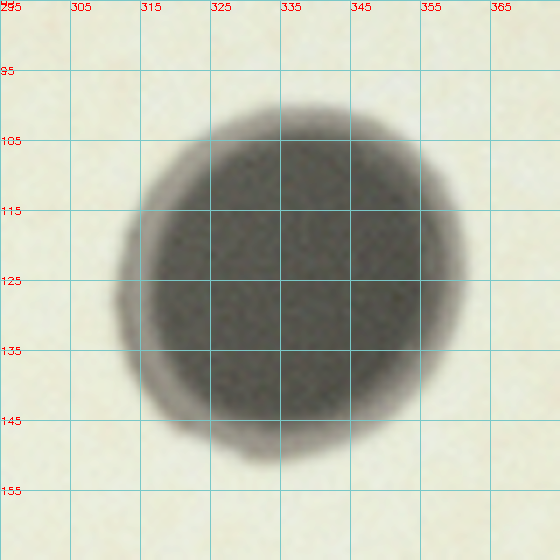

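```bash
python3 - <<'E'
from h import *
np.set_printoptions(precision=1,suppress=True)
W1=cam('wrist',load('c1')[0]);W2=cam('wrist',load('c2')[0])
def sq(n,P):
    P=P[:,:2]; print(n,P.tolist() and P.mean(0),'sides',np.linalg.norm(np.roll(P,-1,0)-P,axis=1),'yaw',[np.degrees(np.arctan2(*(e[::-1])))%90 for e in np.roll(P,-1,0)-P])
sq('lsq',back(W1,[(208.5,20),(265,42.5),(245,101.5),(191.5,80.5)],10))
sq('ssq',back(W2,[(310,180.7),(343.6,190.4),(332,219),(299,212.9)],10))
P=back(W2,[(343.6,190.4),(299,212.9)],10);print('ssq diag centre',P.mean(0))
print('lrd',back(W1,[(336.6,125.4)],10),back(W2,[(538*.64,60*.64)],10))
print('srd',back(W2,[(229.1,232.7)],10))
sq('box',back(W2,[(193,86),(236.3,97.5),(228,140.8),(185,129.7)],40))
print('jar',back(W2,[(193.7,110)],156))
print('slide corners',back(W2,[(179.7,111.7),(222.5,114.2),(202.5,133.3)],116)[:,:2])
print('tin right',back(W2,[(227.5,114.2)],80))
b2=[np.array(p)*.64 for p in[(281,261),(299,317),(236,334),(215,279)]]
sq('blue',back(W2,b2,40))
o2=[np.array(p)*.64 for p in[(459,139),(516,171),(483,229),(426,201)]]
sq('orange',back(W2,o2,40))
# overlay on the scene cams for check
E
```

```text
lsq [463.7 214.5] sides [90.3 91.4 89.9 90.3] yaw [np.float64(69.9220782722588), np.float64(70.17531103240047), np.float64(69.2177241330414), np.float64(70.41988930147387)]
ssq [ 623.8 -141.8] sides [62.9 56.4 61.8 61.9] yaw [np.float64(73.76566474786065), np.float64(73.62992819704124), np.float64(78.8500476865402), np.float64(74.84234311676644)]
ssq diag centre [ 623.7 -143.2   10. ]
lrd [[640.8 118.7  10. ]] [[641.4 118.5  10. ]]
srd [[ 458.7 -203.2   10. ]]
box [438.3   7.3] sides [65.8 65.3 68.  65.2] yaw [np.float64(75.49442243688969), np.float64(77.67427199112251), np.float64(75.40802595120505), np.float64(75.70556309316835)]
jar [[437.5  11.9 156. ]]
slide corners [[411.5  10.4]
 [464.5   7.2]
 [438.5 -16. ]]
tin right [[467.5   7.   80. ]]
blue [ 357.7 -114.1] sides [62.3 72.5 63.1 73.1] yaw [np.float64(13.515808800370081), np.float64(15.565274444869743), np.float64(14.130211132729514), np.float64(14.902057086264781)]
orange [576.2  -0. ] sides [63.3 62.8 63.7 64.9] yaw [np.float64(62.79180597478877), np.float64(62.708873343018084), np.float64(64.62018902173273), np.float64(62.34855906676224)]
```

{"method": "move_arm", "body": {
  "rows": [
    {"claw": 1, "dx": 2.7, "dy": -2.1, "dz": 2, "wx": 0, "wy": 0, "wz": 0},
    {"claw": 1, "dx": 2.7, "dy": -2.1, "dz": 2, "wx": 0, "wy": 0, "wz": 0},
    {"claw": 1, "dx": 2.7, "dy": -2.1, "dz": 2, "wx": 0, "wy": 0, "wz": 0},
    {"claw": 1, "dx": 0, "dy": 0, "dz": 0, "wx": 0, "wy": 0, "wz": 0},
    {"claw": 1, "dx": 0, "dy": 0, "dz": 0, "wx": 0, "wy": 0, "wz": 0}
  ]
}}

```text
t: 2.22
ee_pos: [437.4, 11.3, 238.2]
eef_rot: [179.9, 0.0, 90.1]
ft_force: [0.0, 0.6, -0.4]
grip_width: 0.998
```

```bash
cat > ov.py <<'E'
from h import *
import sys
def circ(c,r,z):
    a=np.linspace(0,2*np.pi,60);return np.c_[c[0]+r*np.cos(a),c[1]+r*np.sin(a),0*a+z]
def sqr(c,w,yaw,z):
    a=np.radians(yaw+45+90*np.arange(5));r=w/2**.5;return np.c_[c[0]+r*np.cos(a),c[1]+r*np.sin(a),0*a+z]
def overlay(C,im,curves,box,out,k):
    x,y,w,h=box
    big=cv2.resize(im[y:y+h,x:x+w],None,fx=k,fy=k,interpolation=cv2.INTER_CUBIC)
    for X,col in curves:
        p=((proj(C,X)-[x,y]+.5)*k*8).astype(int)
        cv2.polylines(big,[p],False,col,1,cv2.LINE_AA,3)
    cv2.imwrite(out,big)
H=[(sqr((463.7,214.5),92,-20,10),(0,255,0)),(sqr((623.8,-142.7),64,-15.5,10),(0,255,0)),(circ((641,118.6),41,10),(0,255,0)),(circ((458.7,-203.2),26,10),(0,255,0))]
E
python3 - <<'E'
from ov import *
print(robot.state()['ee_pos'])
cur=H+[(sqr((438.3,7.3),66,-14,z),(0,0,255)) for z in(0,40)]+[(circ((439,7.5),28,80),(255,0,255)),(sqr((438,8.8),38,41.5,116),(255,0,0)),(circ((437.5,11.9),13,156),(0,255,255))]
for n,b,k in(('side',(150,150,200,130),4),('scene',(160,130,180,140),4)):
    s,im=snap(n,'d_'+n);overlay(cam(n),im,cur,b,f'pics/d_{n}o.png',k)
s,im=snap('wrist','d_w')
overlay(cam('wrist',s),im,cur,(50,20,400,300),'pics/d_wo.png',2)
E
```

```text
[437.38887691  11.34603703 238.24717387]
```

View pics/d_sideo.png

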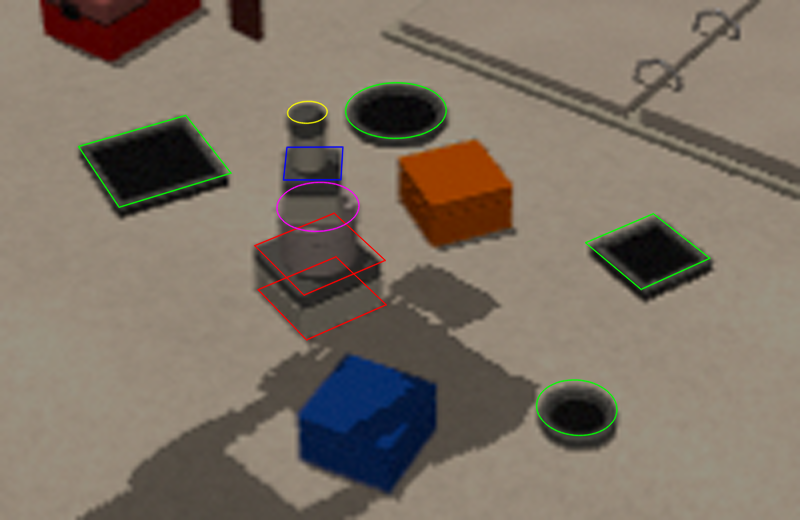

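View pics/d_sceneo.png

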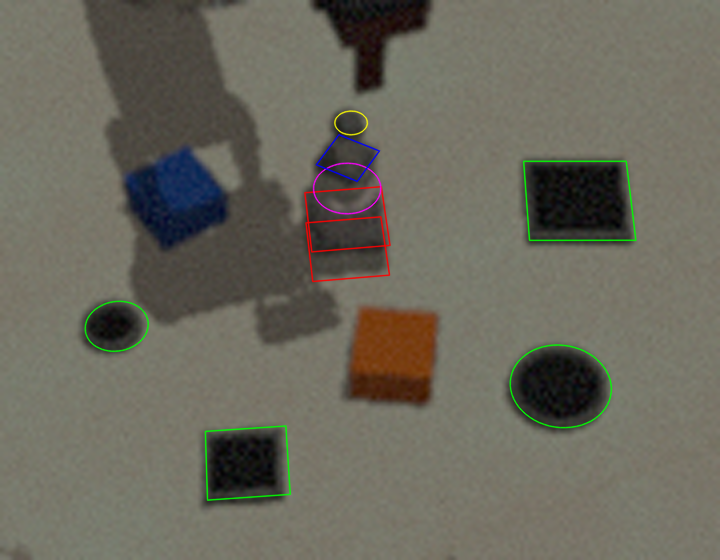

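View pics/d_wo.png

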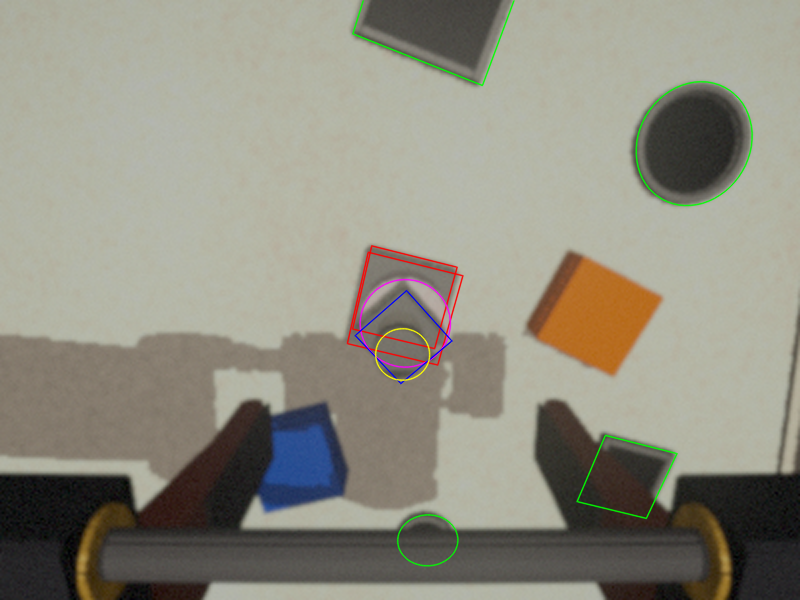

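{"method": "move_arm", "body": {
  "rows": [
    {"claw": 1, "dx": 0.07, "dy": 0, "dz": 4, "wx": 0, "wy": 0, "wz": 0},
    {"claw": 1, "dx": 0, "dy": 0, "dz": 4, "wx": 0, "wy": 0, "wz": 0},
    {"claw": 1, "dx": 0, "dy": 0, "dz": 2, "wx": 0, "wy": 0, "wz": 0},
    {"claw": 1, "dx": 0, "dy": 0, "dz": 1, "wx": 0, "wy": 0, "wz": 0},
    {"claw": 1, "dx": 0, "dy": 0, "dz": 0, "wx": 0, "wy": 0, "wz": 0},
    {"claw": 1, "dx": 0, "dy": 0, "dz": 0, "wx": 0, "wy": 0, "wz": 0}
  ]
}}

```text
t: 3.12
ee_pos: [437.8, 11.6, 129.2]
eef_rot: [179.9, 0.0, 90.0]
ft_force: [0.0, -0.3, -0.1]
grip_width: 0.998
```

```bash
python3 - <<'E'
from ov import *
s,im=snap('side','e_side');cv2.imwrite('pics/e1.png',cv2.resize(im[100:250,150:350],None,fx=4,fy=4,interpolation=cv2.INTER_CUBIC))
s,im=snap('wrist','e_w');print(s['ee_pos'])
cv2.imwrite('pics/e2.png',cv2.resize(im[100:350,100:400],None,fx=2.4,fy=2.4,interpolation=cv2.INTER_CUBIC))
E
```

```text
[437.77047898  11.65257368 129.18202686]
```

View pics/e1.png

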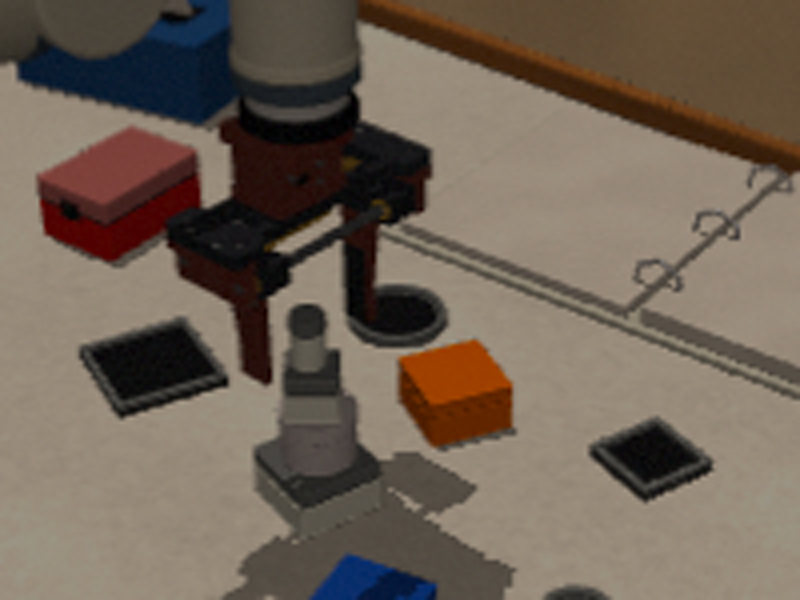

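View pics/e2.png

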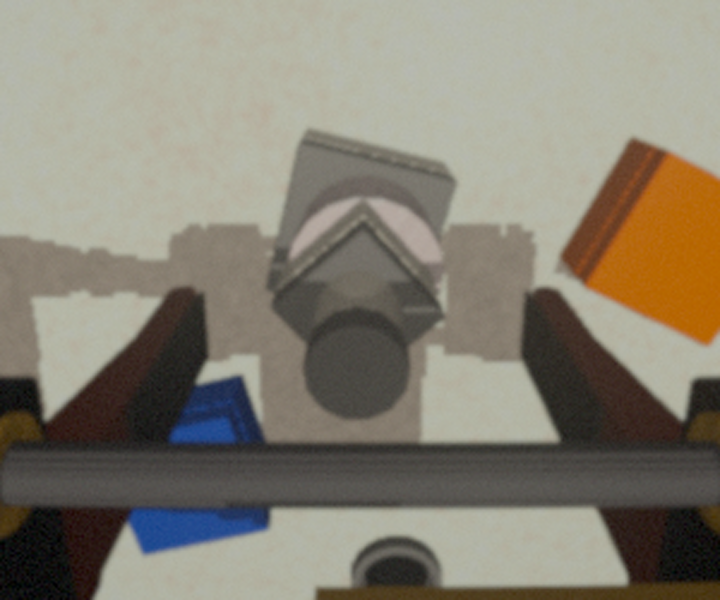

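```bash
python3 - <<'E'
from h import *
s,im=load('e_w');C=cam('wrist',s)
print(back(C,[(357/2.4+99.5,363/2.4+99.5)],156), back(C,[(100+275/2.4,100+305/2.4),(100+443/2.4,100+315/2.4),(100+362/2.4,100+215/2.4)],116))
E
```

```text
[[436.34530814  15.34101567 156.        ]] [[411.89258776  12.05525469 116.        ]
 [462.09867146   8.7191168  116.        ]
 [437.85522358  39.9469911  116.        ]]
```

{"method": "move_arm", "body": {
  "rows": [
    {"claw": 1, "dx": 0.2, "dy": -0.1, "dz": 0.1, "wx": 0, "wy": 0, "wz": 0},
    {"claw": 1, "dx": 0, "dy": 0, "dz": 0, "wx": 0, "wy": 0, "wz": 0},
    {"claw": -0.2, "dx": 0, "dy": 0, "dz": 0, "wx": 0, "wy": 0, "wz": 0},
    {"claw": -0.3, "dx": 0, "dy": 0, "dz": 0, "wx": 0, "wy": 0, "wz": 0},
    {"claw": -0.36, "dx": 0, "dy": 0, "dz": 0, "wx": 0, "wy": 0, "wz": 0},
    {"claw": -0.4, "dx": 0, "dy": 0, "dz": 0, "wx": 0, "wy": 0, "wz": 0},
    {"claw": -0.45, "dx": 0, "dy": 0, "dz": 0, "wx": 0, "wy": 0, "wz": 0},
    {"claw": -0.6, "dx": 0, "dy": 0, "dz": 0, "wx": 0, "wy": 0, "wz": 0},
    {"claw": -1, "dx": 0, "dy": 0, "dz": 0, "wx": 0, "wy": 0, "wz": 0},
    {"claw": -1, "dx": 0, "dy": 0, "dz": 0, "wx": 0, "wy": 0, "wz": 0}
  ],
  "force": 12
}}

```text
t: 4.47
ee_pos: [436.0, 13.7, 126.7]
eef_rot: [180.0, 0.0, 90.0]
ft_force: [-0.1, 0.5, -0.4]
grip_width: 0.291
```

{"method": "move_arm", "body": {
  "rows": [
    {"claw": -1, "dx": 0, "dy": 0, "dz": -0.5, "wx": 0, "wy": 0, "wz": 0},
    {"claw": -1, "dx": 0, "dy": 0, "dz": -1.5, "wx": 0, "wy": 0, "wz": 0},
    {"claw": -1, "dx": 0, "dy": 0, "dz": -3, "wx": 0, "wy": 0, "wz": 0},
    {"claw": -1, "dx": 0, "dy": 0, "dz": 0, "wx": 0, "wy": 0, "wz": 0}
  ]
}}

```text
t: 4.97
ee_pos: [437.4, 13.6, 180.1]
eef_rot: [179.7, 0.0, 90.0]
ft_force: [-0.2, -0.4, -0.7]
grip_width: 0.291
```

```bash
python3 - <<'E'
from ov import *
s,im=snap('side','f_side');cv2.imwrite('pics/f1.png',cv2.resize(im[90:240,170:370],None,fx=4,fy=4,interpolation=cv2.INTER_CUBIC));print(s['ee_pos'])
E
```

```text
[437.38060654  13.63394529 180.10759189]
```

View pics/f1.png

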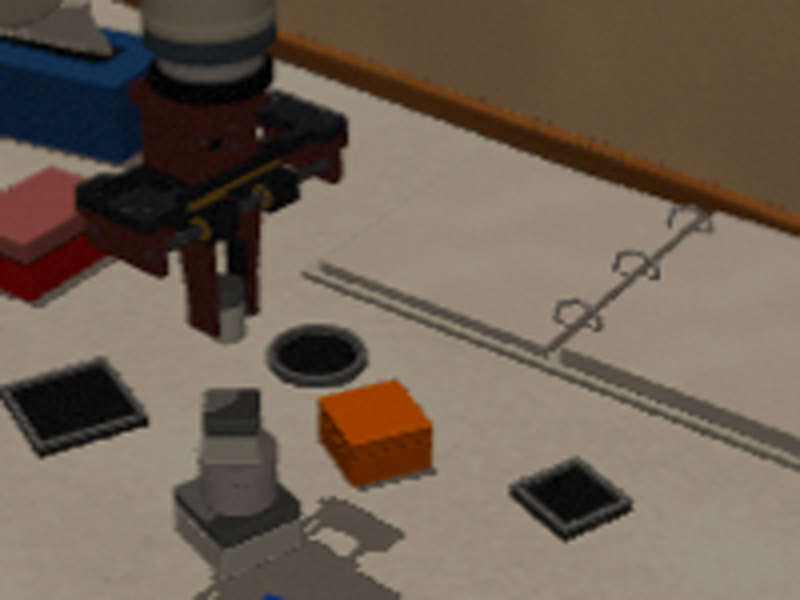

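{"method": "move_arm", "body": {
  "rows": [
    {"claw": -1, "dx": -2.1, "dy": 0.2, "dz": 0, "wx": 0, "wy": 0, "wz": 0},
    {"claw": -1, "dx": -4.3, "dy": 0.4, "dz": 0, "wx": 0, "wy": 0, "wz": 0},
    {"claw": -1, "dx": -4.4, "dy": 0.4, "dz": 0, "wx": 0, "wy": 0, "wz": 0},
    {"claw": -1, "dx": -4.4, "dy": 0.4, "dz": 2, "wx": 0, "wy": 0, "wz": 0},
    {"claw": -1, "dx": -4.3, "dy": 0.4, "dz": 4, "wx": 0, "wy": 0, "wz": 0},
    {"claw": -1, "dx": -2.1, "dy": 0.2, "dz": 3, "wx": 0, "wy": 0, "wz": 0},
    {"claw": -1, "dx": 0, "dy": 0, "dz": 2, "wx": 0, "wy": 0, "wz": 0},
    {"claw": -1, "dx": 0, "dy": 0, "dz": 0, "wx": 0, "wy": 0, "wz": 0},
    {"claw": -1, "dx": 0, "dy": 0, "dz": 0, "wx": 0, "wy": 0, "wz": 0}
  ]
}}

```text
t: 6.15
ee_pos: [456.7, -201.6, 67.9]
eef_rot: [179.9, 0.0, 90.1]
ft_force: [-0.2, -0.1, -0.9]
grip_width: 0.291
```

```bash
cat > look.py <<'E'
from ov import *
import sys
n=sys.argv[1]
s,im=snap('side',n+'_side');overlay(cam('side'),im,H,(150,130,220,160),f'pics/{n}_so.png',3.6)
s,im=snap('wrist',n+'_w');print(s['ee_pos'],s['ft_force'],s['t'])
overlay(cam('wrist',s),im,H,(100,100,300,250),f'pics/{n}_wo.png',2.4)
E
sed -i 's/463.7,214.5/463.0,215.3/;s/623.8,-142.7/623,-142/;s/641,118.6/640,119.4/;s/458.7,-203.2/458,-202.4/' ov.py
python3 look.py g
```

```text
[ 456.90981902 -201.79474396   68.30212935] [ 0.45065572  0.2860715  -0.92965646] 6.2
```

View pics/g_so.png

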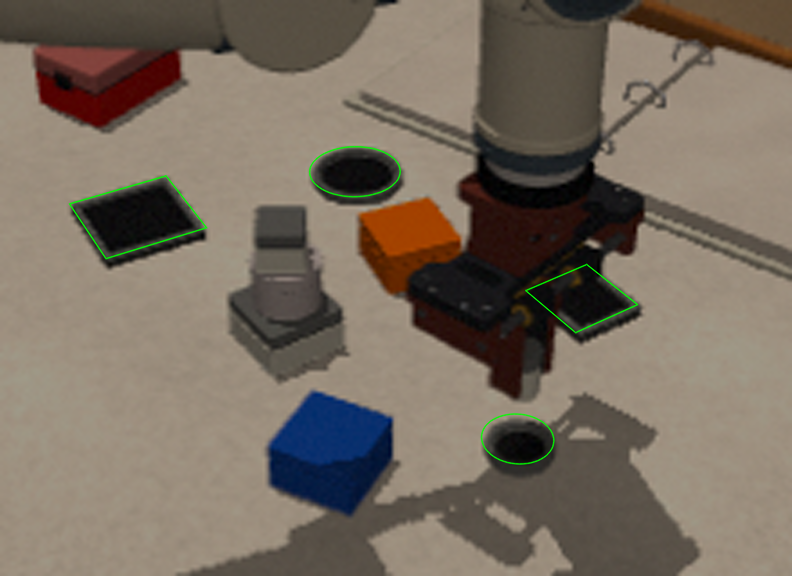

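View pics/g_wo.png

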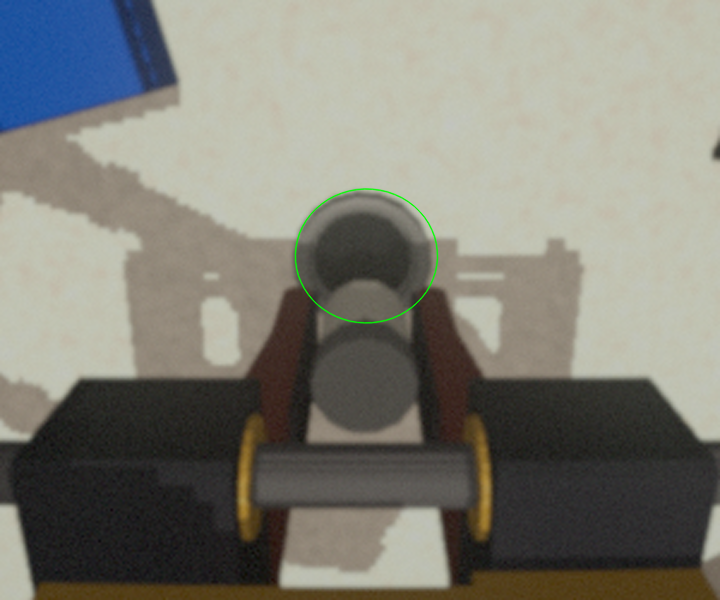

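{"method": "move_arm", "body": {
  "rows": [
    {"claw": -1, "dx": -0.15, "dy": 0, "dz": 2, "wx": 0, "wy": 0, "wz": 0},
    {"claw": -1, "dx": 0, "dy": 0, "dz": 2, "wx": 0, "wy": 0, "wz": 0},
    {"claw": -1, "dx": 0, "dy": 0, "dz": 0.7, "wx": 0, "wy": 0, "wz": 0},
    {"claw": -1, "dx": 0, "dy": 0, "dz": 0, "wx": 0, "wy": 0, "wz": 0},
    {"claw": -1, "dx": 0, "dy": 0, "dz": 0, "wx": 0, "wy": 0, "wz": 0}
  ]
}}

```text
t: 6.88
ee_pos: [456.4, -204.0, 20.4]
eef_rot: [179.9, 0.0, 90.0]
ft_force: [0.5, 0.3, -0.2]
grip_width: 0.292
```

```bash
python3 look.py i
```

```text
[ 456.50380967 -204.0803747    20.48030747] [-0.29978367  0.70064216  0.10135462] 6.925
```

View pics/i_so.png

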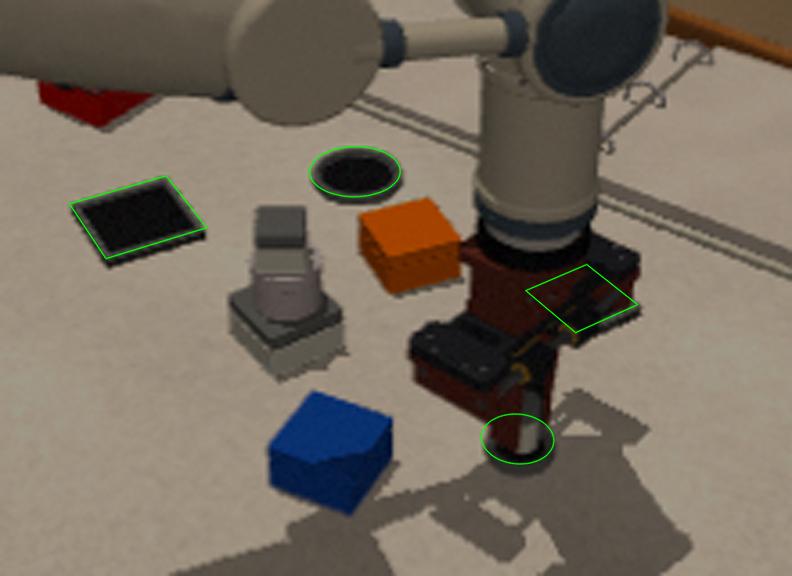

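View pics/i_wo.png

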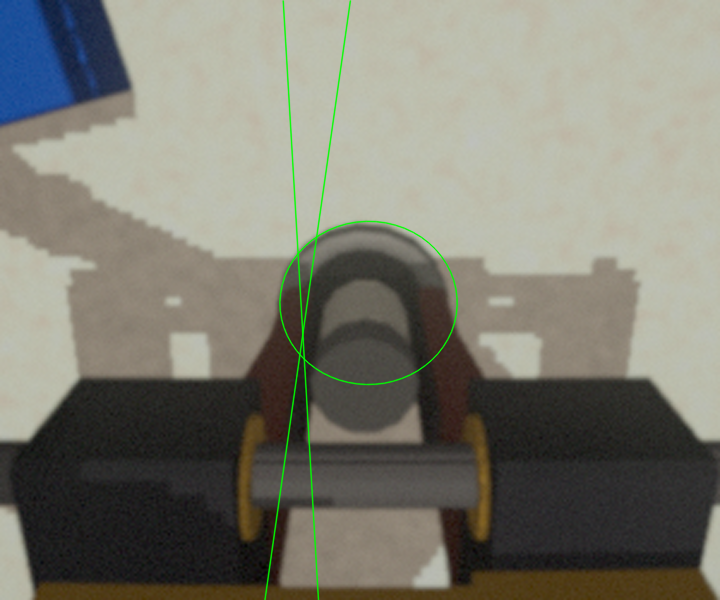

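{"method": "move_arm", "body": {
  "rows": [
    {"claw": -1, "dx": 0, "dy": 0, "dz": 0.2, "wx": 0, "wy": 0, "wz": 0},
    {"claw": -1, "dx": 0, "dy": 0, "dz": 0.15, "wx": 0, "wy": 0, "wz": 0},
    {"claw": -1, "dx": 0, "dy": 0, "dz": 0, "wx": 0, "wy": 0, "wz": 0},
    {"claw": -1, "dx": 0, "dy": 0, "dz": 0, "wx": 0, "wy": 0, "wz": 0}
  ]
}}

```text
t: 7.48
ee_pos: [456.0, -203.8, 16.1]
eef_rot: [-180.0, 0.0, 90.0]
ft_force: [0.4, -0.7, -1.1]
grip_width: 0.292
```

{"method": "move_arm", "body": {
  "rows": [
    {"claw": -1, "dx": 0, "dy": 0, "dz": 0.1, "wx": 0, "wy": 0, "wz": 0},
    {"claw": -1, "dx": 0, "dy": 0, "dz": 0, "wx": 0, "wy": 0, "wz": 0}
  ]
}}

```text
t: 7.72
ee_pos: [455.9, -203.8, 15.0]
eef_rot: [-180.0, -0.0, 90.0]
ft_force: [0.1, -1.3, 0.2]
grip_width: 0.292
```

{"method": "move_arm", "body": {
  "rows": [
    {"claw": -1, "dx": 0, "dy": 0, "dz": 0.1, "wx": 0, "wy": 0, "wz": 0},
    {"claw": -1, "dx": 0, "dy": 0, "dz": 0, "wx": 0, "wy": 0, "wz": 0}
  ]
}}

```text
t: 7.98
ee_pos: [456.1, -203.9, 14.6]
eef_rot: [180.0, 0.0, 90.0]
ft_force: [-0.9, 0.7, 3.3]
grip_width: 0.291
```

Contact (3 N up). Open slowly and retreat.

{"method": "move_arm", "body": {
  "rows": [
    {"claw": -0.35, "dx": 0, "dy": 0, "dz": 0, "wx": 0, "wy": 0, "wz": 0},
    {"claw": -0.25, "dx": 0, "dy": 0, "dz": 0, "wx": 0, "wy": 0, "wz": 0},
    {"claw": 0.1, "dx": 0, "dy": 0, "dz": 0, "wx": 0, "wy": 0, "wz": 0},
    {"claw": 0.1, "dx": 0, "dy": 0, "dz": 0, "wx": 0, "wy": 0, "wz": 0},
    {"claw": 0.1, "dx": 0, "dy": 0, "dz": -2, "wx": 0, "wy": 0, "wz": 0},
    {"claw": 1, "dx": 0, "dy": 0, "dz": -4, "wx": 0, "wy": 0, "wz": 0},
    {"claw": 1, "dx": 0, "dy": 0, "dz": -5, "wx": 0, "wy": 0, "wz": 0},
    {"claw": 1, "dx": 0, "dy": 0, "dz": -5, "wx": 0, "wy": 0, "wz": 0},
    {"claw": 1, "dx": 0, "dy": 0, "dz": 0, "wx": 0, "wy": 0, "wz": 0},
    {"claw": 1, "dx": 0, "dy": 0, "dz": 0, "wx": 0, "wy": 0, "wz": 0}
  ]
}}

```text
t: 9.22
ee_pos: [455.9, -203.7, 173.4]
eef_rot: [-180.0, -0.0, 90.0]
ft_force: [0.2, -0.3, 0.2]
grip_width: 0.996
```

```bash
python3 look.py j
```

```text
[ 455.50062666 -203.50318531  172.40737831] [-0.28364744  0.44306602 -0.11702841] 9.275
```

View pics/j_so.png

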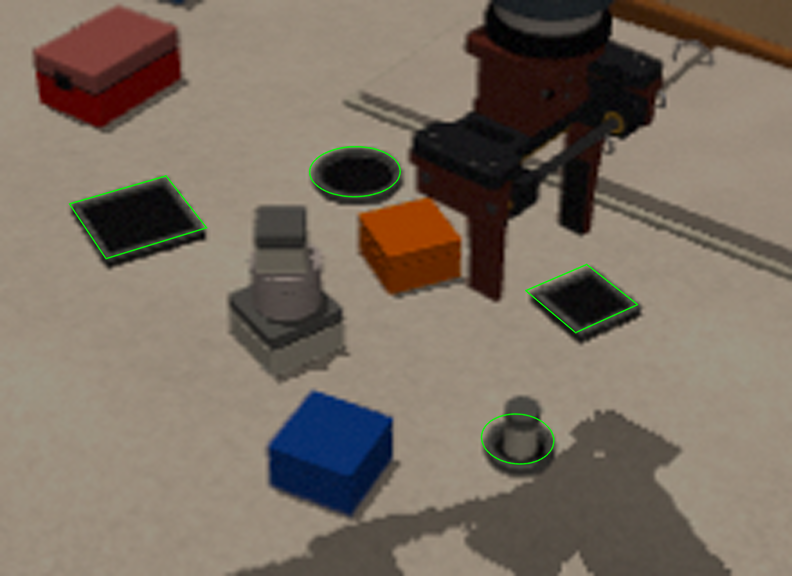

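View pics/j_wo.png

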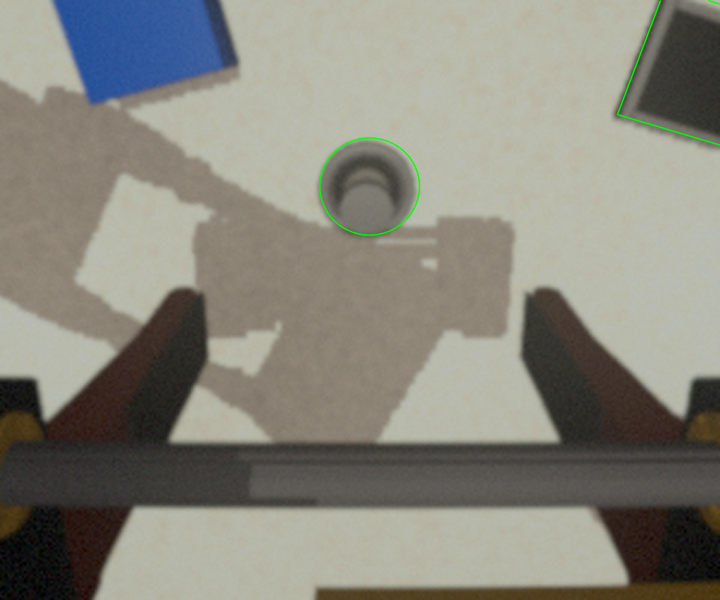

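{"method": "move_arm", "body": {
  "rows": [
    {"claw": 1, "dx": 4.3, "dy": -0.4, "dz": 0, "wx": 0, "wy": 0, "wz": 0},
    {"claw": 1, "dx": 4.3, "dy": -0.4, "dz": 0, "wx": 0, "wy": 0, "wz": 0},
    {"claw": 1, "dx": 4.3, "dy": -0.4, "dz": 0, "wx": 0, "wy": 0, "wz": 0},
    {"claw": 1, "dx": 4.3, "dy": -0.4, "dz": 0, "wx": 0, "wy": 0, "wz": 0},
    {"claw": 1, "dx": 4.2, "dy": -0.3, "dz": 0, "wx": 0, "wy": 0, "wz": 0.17},
    {"claw": 1, "dx": 0, "dy": 0, "dz": 0, "wx": 0, "wy": 0, "wz": 0.17},
    {"claw": 1, "dx": 0, "dy": 0, "dz": 0, "wx": 0, "wy": 0, "wz": 0.17},
    {"claw": 1, "dx": 0, "dy": 0, "dz": 0, "wx": 0, "wy": 0, "wz": 0.17},
    {"claw": 1, "dx": 0, "dy": 0, "dz": 0, "wx": 0, "wy": 0, "wz": 0.17},
    {"claw": 1, "dx": 0, "dy": 0, "dz": 0, "wx": 0, "wy": 0, "wz": 0}
  ]
}}

```text
t: 10.58
ee_pos: [436.4, 10.3, 172.5]
eef_rot: [-179.9, 0.1, 41.4]
ft_force: [0.3, -0.6, -0.1]
grip_width: 0.999
```

```bash
cat >> ov.py <<'E'
cur=[(sqr((437.5,8),66,-14,z),(0,0,255)) for z in(0,40)]+[(circ((438.5,8.3),28,80),(255,0,255)),(sqr((437.3,10),38,41.5,116),(255,0,0))]
E
python3 - <<'E'
from ov import *
s,im=snap('wrist','k_w');print(s['ee_pos'],s['eef_rot'])
overlay(cam('wrist',s),im,cur,(100,100,300,250),'pics/k_wo.png',2.4)
s,im=snap('scene','k_s')
overlay(cam('scene'),im,cur,(160,130,180,140),'pics/k_so.png',4)
E
```

```text
[436.41258782  10.25422651 172.50751395] [-1.79887834e+02  1.13355040e-01  4.13866596e+01]
```

View pics/k_wo.png

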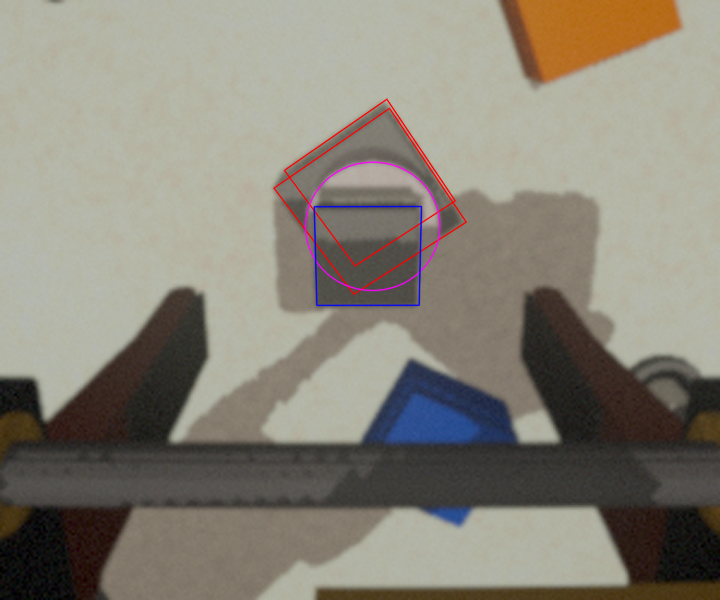

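View pics/k_so.png

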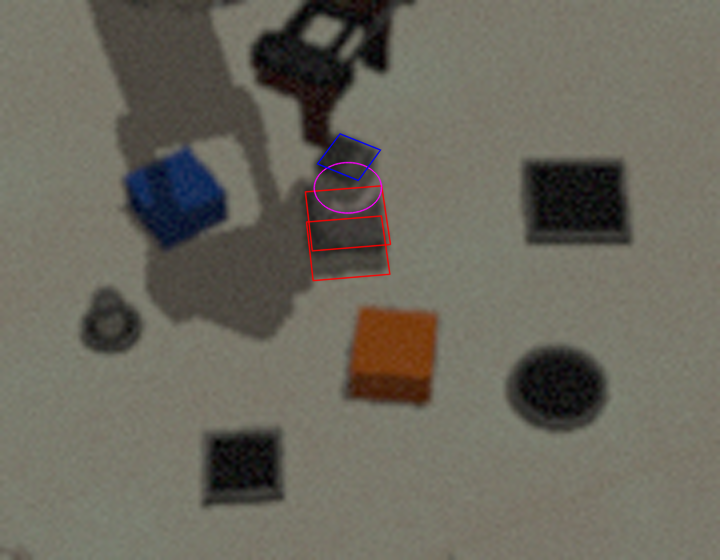

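{"method": "move_arm", "body": {
  "rows": [
    {"claw": 1, "dx": 0.05, "dy": 0.08, "dz": 3, "wx": 0, "wy": 0, "wz": 0},
    {"claw": 1, "dx": 0, "dy": 0, "dz": 3, "wx": 0, "wy": 0, "wz": 0},
    {"claw": 1, "dx": 0, "dy": 0, "dz": 1.5, "wx": 0, "wy": 0, "wz": 0},
    {"claw": 1, "dx": 0, "dy": 0, "dz": 0.5, "wx": 0, "wy": 0, "wz": 0},
    {"claw": 0.4, "dx": 0, "dy": 0, "dz": 0, "wx": 0, "wy": 0, "wz": 0},
    {"claw": 0.1, "dx": 0, "dy": 0, "dz": 0, "wx": 0, "wy": 0, "wz": 0}
  ]
}}

```text
t: 11.42
ee_pos: [438.5, 9.9, 95.4]
eef_rot: [179.9, -0.1, 41.3]
ft_force: [-0.4, 0.3, -0.2]
grip_width: 0.812
```

{"method": "move_arm", "body": {
  "rows": [
    {"claw": 0.05, "dx": 0, "dy": 0, "dz": 0.1, "wx": 0, "wy": 0, "wz": 0},
    {"claw": 0.0, "dx": 0, "dy": 0, "dz": 0, "wx": 0, "wy": 0, "wz": 0},
    {"claw": -0.05, "dx": 0, "dy": 0, "dz": 0, "wx": 0, "wy": 0, "wz": 0},
    {"claw": -0.1, "dx": 0, "dy": 0, "dz": 0, "wx": 0, "wy": 0, "wz": 0},
    {"claw": -0.15, "dx": 0, "dy": 0, "dz": 0, "wx": 0, "wy": 0, "wz": 0},
    {"claw": -0.25, "dx": 0, "dy": 0, "dz": 0, "wx": 0, "wy": 0, "wz": 0},
    {"claw": -1, "dx": 0, "dy": 0, "dz": 0, "wx": 0, "wy": 0, "wz": 0},
    {"claw": -1, "dx": 0, "dy": 0, "dz": 0, "wx": 0, "wy": 0, "wz": 0}
  ],
  "force": 15
}}

```text
t: 12.42
ee_pos: [437.9, 10.0, 93.2]
eef_rot: [-180.0, -0.0, 41.3]
ft_force: [0.2, 0.8, 0.4]
grip_width: 0.434
```

{"method": "move_arm", "body": {
  "rows": [
    {"claw": -1, "dx": 0, "dy": 0, "dz": -0.5, "wx": 0, "wy": 0, "wz": 0},
    {"claw": -1, "dx": 0, "dy": 0, "dz": -1.5, "wx": 0, "wy": 0, "wz": 0},
    {"claw": -1, "dx": 0, "dy": 0, "dz": -4, "wx": 0, "wy": 0, "wz": 0},
    {"claw": -1, "dx": 0, "dy": 0, "dz": 0, "wx": 0, "wy": 0, "wz": -0.145},
    {"claw": -1, "dx": 0, "dy": 0, "dz": 0, "wx": 0, "wy": 0, "wz": -0.145},
    {"claw": -1, "dx": 0, "dy": 0, "dz": 0, "wx": 0, "wy": 0, "wz": -0.145},
    {"claw": -1, "dx": 0, "dy": 0, "dz": 0, "wx": 0, "wy": 0, "wz": -0.145},
    {"claw": -1, "dx": 0, "dy": 0, "dz": 0, "wx": 0, "wy": 0, "wz": 0}
  ]
}}

```text
t: 13.42
ee_pos: [438.2, 9.9, 154.2]
eef_rot: [179.9, -0.0, 74.5]
ft_force: [-0.3, 0.0, -0.3]
grip_width: 0.432
```

```bash
cat > go.py <<'E'
from h import *
import sys
x,y,z=map(float,sys.argv[1:4]);s=robot.state();T=pose(s)
d=T[:3,:3].T@(np.array([x,y,z])-T[:3,3]);print('now',s['ee_pos'].round(1),s['eef_rot'].round(1),'tool cm',(d/10).round(2))
E
python3 go.py 622.8 -143 150; python3 look.py l
```

```text
now [438.2   9.9 154.2] [179.9  -0.   74.5] tool cm [-9.78 21.88  0.44]
[438.16829101   9.88402191 153.98691248] [-0.01803947  0.95278766 -0.70413525] 13.475
```

View pics/l_so.png

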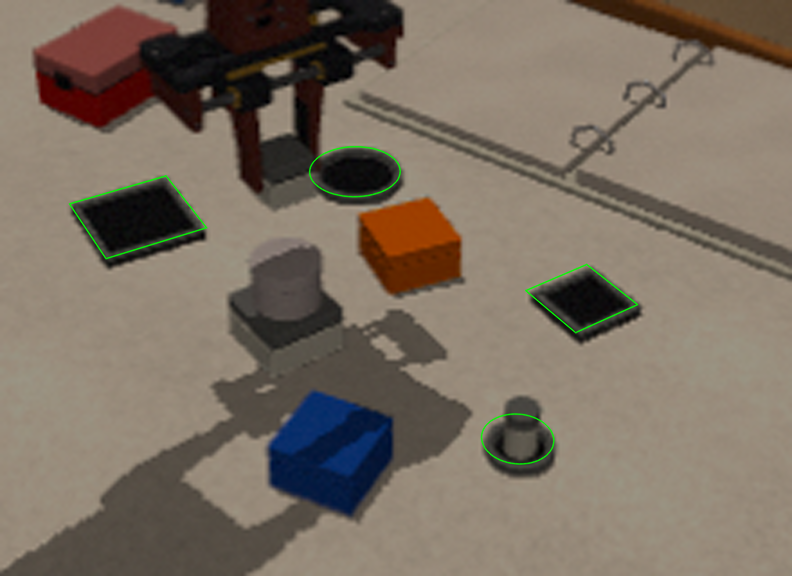

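{"method": "move_arm", "body": {
  "rows": [
    {"claw": -1, "dx": -1, "dy": 2.2, "dz": 0, "wx": 0, "wy": 0, "wz": 0},
    {"claw": -1, "dx": -2, "dy": 4.4, "dz": 0, "wx": 0, "wy": 0, "wz": 0},
    {"claw": -1, "dx": -2, "dy": 4.4, "dz": 0, "wx": 0, "wy": 0, "wz": 0},
    {"claw": -1, "dx": -2, "dy": 4.4, "dz": 0, "wx": 0, "wy": 0, "wz": 0},
    {"claw": -1, "dx": -1.8, "dy": 4.3, "dz": 2, "wx": 0, "wy": 0, "wz": 0},
    {"claw": -1, "dx": -1, "dy": 2.2, "dz": 3, "wx": 0, "wy": 0, "wz": 0},
    {"claw": -1, "dx": 0, "dy": 0, "dz": 3, "wx": 0, "wy": 0, "wz": 0},
    {"claw": -1, "dx": 0, "dy": 0, "dz": 0, "wx": 0, "wy": 0, "wz": 0},
    {"claw": -1, "dx": 0, "dy": 0, "dz": 0, "wx": 0, "wy": 0, "wz": 0}
  ]
}}

```text
t: 14.65
ee_pos: [623.3, -142.9, 74.7]
eef_rot: [179.9, -0.0, 74.5]
ft_force: [-0.5, 0.4, 0.5]
grip_width: 0.437
```

```bash
python3 look.py m
```

```text
[ 623.651184   -142.95669566   75.43816895] [ 0.28499594  0.40778628 -0.0723958 ] 14.7
```

View pics/m_wo.png

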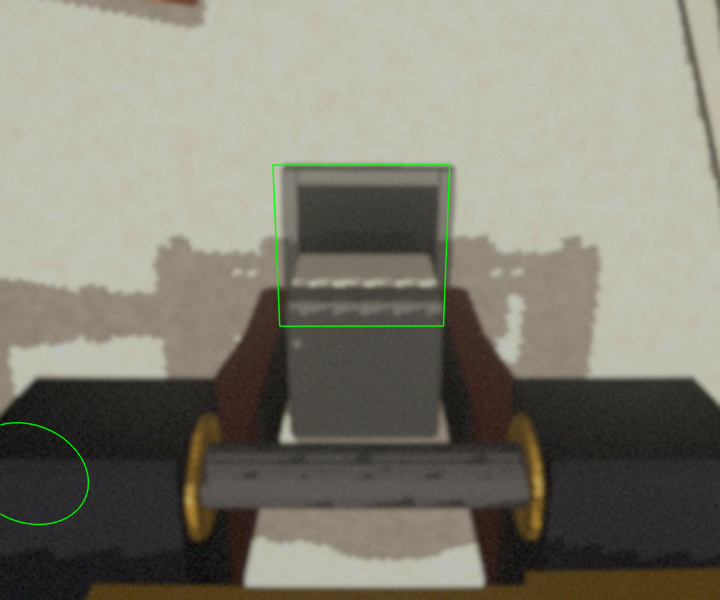

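{"method": "move_arm", "body": {
  "rows": [
    {"claw": -1, "dx": 0, "dy": 0.12, "dz": 2, "wx": 0, "wy": 0, "wz": 0},
    {"claw": -1, "dx": 0, "dy": 0, "dz": 2, "wx": 0, "wy": 0, "wz": 0},
    {"claw": -1, "dx": 0, "dy": 0, "dz": 1, "wx": 0, "wy": 0, "wz": 0},
    {"claw": -1, "dx": 0, "dy": 0, "dz": 0.3, "wx": 0, "wy": 0, "wz": 0},
    {"claw": -1, "dx": 0, "dy": 0, "dz": 0, "wx": 0, "wy": 0, "wz": 0},
    {"claw": -1, "dx": 0, "dy": 0, "dz": 0, "wx": 0, "wy": 0, "wz": 0}
  ]
}}

```text
t: 15.5
ee_pos: [624.5, -143.4, 21.0]
eef_rot: [179.9, 0.0, 74.5]
ft_force: [0.4, 0.3, -0.2]
grip_width: 0.433
```

```bash
python3 look.py n
```

```text
[ 624.47085906 -143.40706731   21.01522602] [ 0.50981455 -0.21643802 -1.76718947] 15.55
```

View pics/n_wo.png

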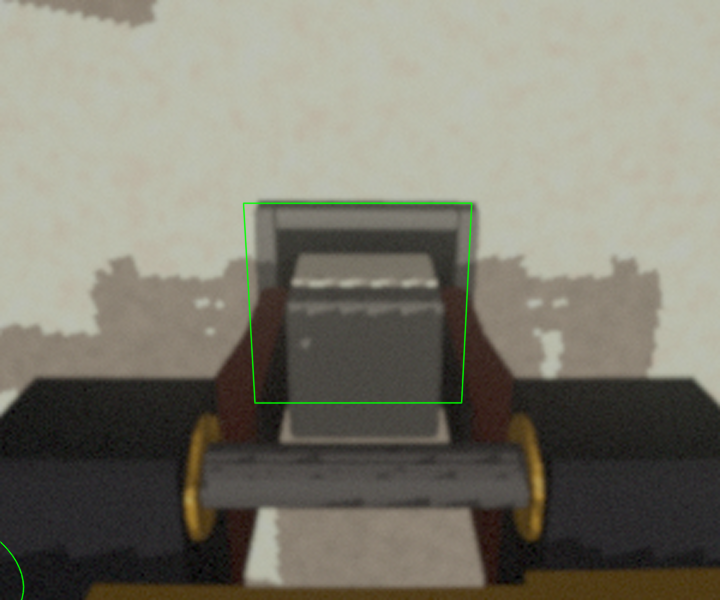

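View pics/n_so.png

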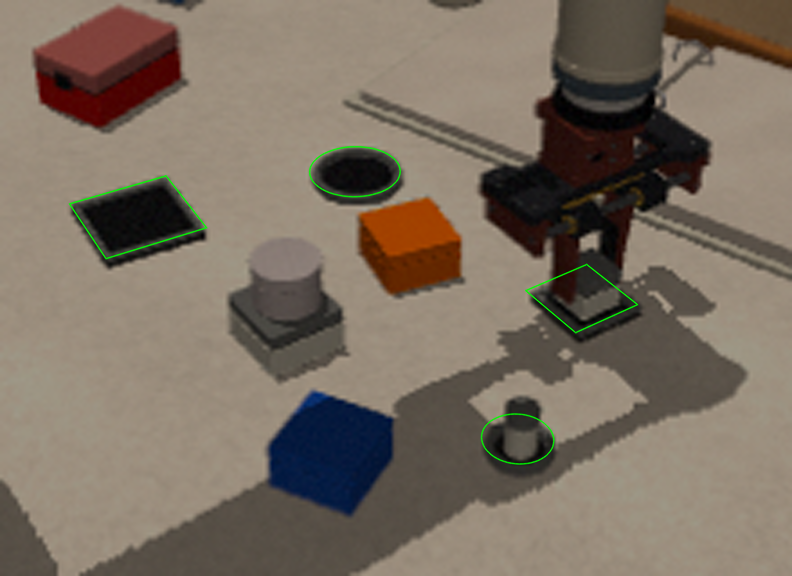

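{"method": "move_arm", "body": {
  "rows": [
    {"claw": -1, "dx": 0, "dy": 0, "dz": 0.2, "wx": 0, "wy": 0, "wz": 0},
    {"claw": -1, "dx": 0, "dy": 0, "dz": 0.1, "wx": 0, "wy": 0, "wz": 0},
    {"claw": -1, "dx": 0, "dy": 0, "dz": 0, "wx": 0, "wy": 0, "wz": 0},
    {"claw": -1, "dx": 0, "dy": 0, "dz": 0, "wx": 0, "wy": 0, "wz": 0}
  ]
}}

```text
t: 16.1
ee_pos: [624.1, -143.3, 17.2]
eef_rot: [180.0, 0.0, 74.5]
ft_force: [-0.2, -0.7, -0.5]
grip_width: 0.431
```

{"method": "move_arm", "body": {
  "rows": [
    {"claw": -1, "dx": 0, "dy": 0, "dz": 0.1, "wx": 0, "wy": 0, "wz": 0},
    {"claw": -1, "dx": 0, "dy": 0, "dz": 0, "wx": 0, "wy": 0, "wz": 0}
  ]
}}

```text
t: 16.35
ee_pos: [624.1, -143.3, 17.2]
eef_rot: [180.0, 0.0, 74.5]
ft_force: [-2.9, 0.7, 5.3]
grip_width: 0.434
```

{"method": "move_arm", "body": {
  "rows": [
    {"claw": -0.1, "dx": 0, "dy": 0, "dz": 0, "wx": 0, "wy": 0, "wz": 0},
    {"claw": 0.05, "dx": 0, "dy": 0, "dz": 0, "wx": 0, "wy": 0, "wz": 0},
    {"claw": 0.3, "dx": 0, "dy": 0, "dz": 0, "wx": 0, "wy": 0, "wz": 0},
    {"claw": 0.3, "dx": 0, "dy": 0, "dz": 0, "wx": 0, "wy": 0, "wz": 0},
    {"claw": 0.3, "dx": 0, "dy": 0, "dz": -2, "wx": 0, "wy": 0, "wz": 0},
    {"claw": 1, "dx": 0, "dy": 0, "dz": -4, "wx": 0, "wy": 0, "wz": 0},
    {"claw": 1, "dx": 0, "dy": 0, "dz": -5, "wx": 0, "wy": 0, "wz": 0},
    {"claw": 1, "dx": 0, "dy": 0, "dz": -2, "wx": 0, "wy": 0, "wz": 0},
    {"claw": 1, "dx": 0, "dy": 0, "dz": 0, "wx": 0, "wy": 0, "wz": 0}
  ]
}}

```text
t: 17.48
ee_pos: [624.9, -143.5, 148.4]
eef_rot: [179.8, 0.0, 74.5]
ft_force: [0.3, -0.7, 0.1]
grip_width: 0.996
```

```bash
python3 go.py 438 8.5 147; python3 look.py o
```

```text
now [ 624.9 -143.5  148.4] [179.8   0.   74.5] tool cm [  9.66 -22.07   0.05]
[ 624.00872693 -143.27682358  145.82499502] [-0.40672182  0.1019189  -0.9271781 ] 17.525
```

View pics/o_wo.png

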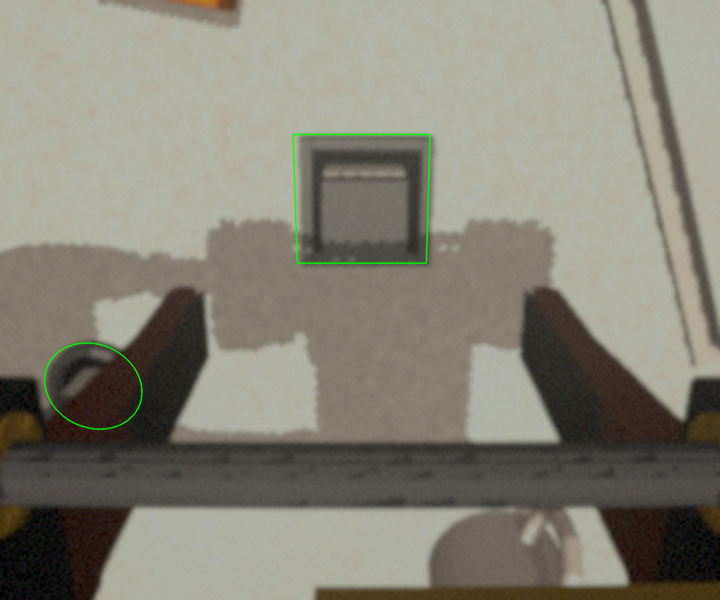

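View pics/o_so.png

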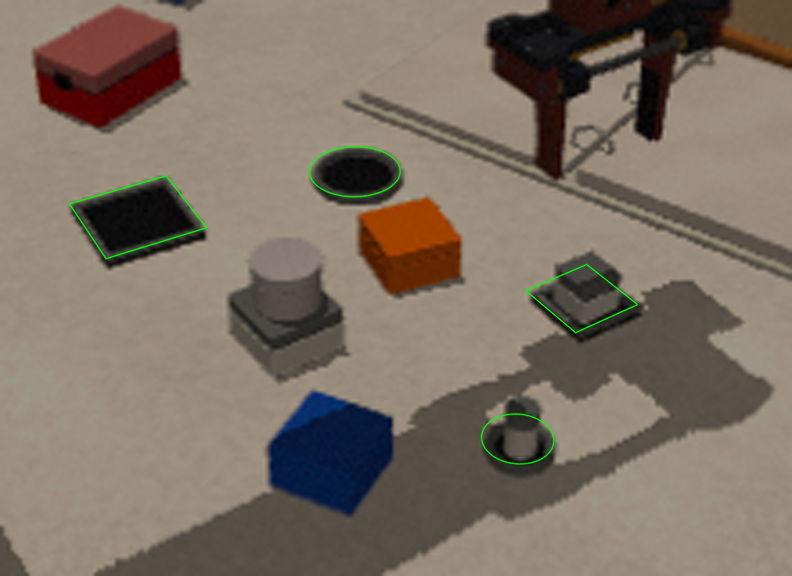

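{"method": "move_arm", "body": {
  "rows": [
    {"claw": 1, "dx": 1.93, "dy": -4.4, "dz": 0, "wx": 0, "wy": 0, "wz": 0},
    {"claw": 1, "dx": 1.93, "dy": -4.4, "dz": 0, "wx": 0, "wy": 0, "wz": 0},
    {"claw": 1, "dx": 1.93, "dy": -4.4, "dz": 0, "wx": 0, "wy": 0, "wz": 0},
    {"claw": 1, "dx": 1.93, "dy": -4.4, "dz": 0, "wx": 0, "wy": 0, "wz": 0},
    {"claw": 1, "dx": 1.93, "dy": -4.4, "dz": 0, "wx": 0, "wy": 0, "wz": 0},
    {"claw": 1, "dx": 0, "dy": 0, "dz": 0, "wx": 0, "wy": 0, "wz": 0},
    {"claw": 1, "dx": 0, "dy": 0, "dz": 0, "wx": 0, "wy": 0, "wz": 0}
  ]
}}

```text
t: 18.45
ee_pos: [437.6, 8.2, 144.7]
eef_rot: [-179.9, 0.0, 74.5]
ft_force: [-0.8, -0.8, -0.4]
grip_width: 1.002
```

```bash
sed -i 's/^cur=/cur=H+/' ov.py; python3 - <<'E'
from ov import *
s,im=snap('wrist','p_w');print(s['ee_pos'],s['eef_rot'])
overlay(cam('wrist',s),im,cur,(100,100,300,250),'pics/p_wo.png',2.4)
E
```

```text
[437.59127154   8.18322898 144.69886906] [-1.79903956e+02  4.34180987e-02  7.45443201e+01]
```

View pics/p_wo.png

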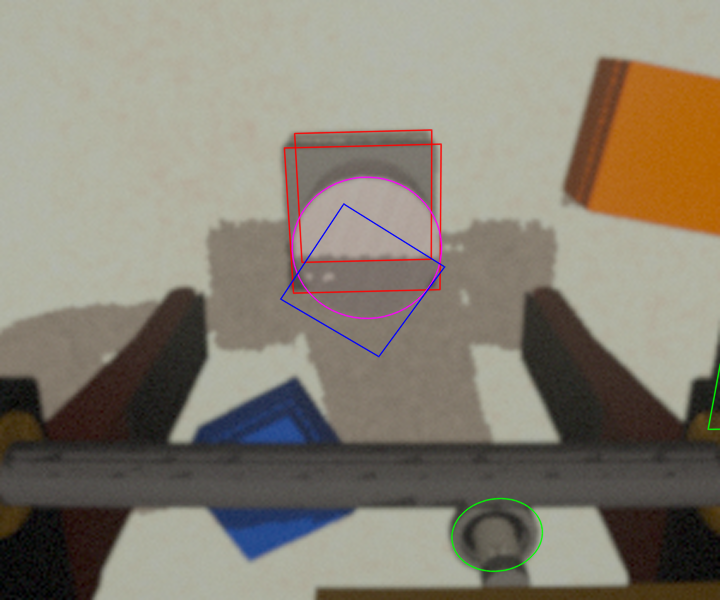

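{"method": "move_arm", "body": {
  "rows": [
    {"claw": 1, "dx": 0, "dy": 0.06, "dz": 3.5, "wx": 0, "wy": 0, "wz": 0},
    {"claw": 1, "dx": 0, "dy": 0, "dz": 3.5, "wx": 0, "wy": 0, "wz": 0},
    {"claw": 1, "dx": 0, "dy": 0, "dz": 1.6, "wx": 0, "wy": 0, "wz": 0},
    {"claw": 1, "dx": 0, "dy": 0, "dz": 0.6, "wx": 0, "wy": 0, "wz": 0},
    {"claw": 0.6, "dx": 0, "dy": 0, "dz": 0, "wx": 0, "wy": 0, "wz": 0},
    {"claw": 0.5, "dx": 0, "dy": 0, "dz": 0, "wx": 0, "wy": 0, "wz": 0}
  ]
}}

```text
t: 19.25
ee_pos: [439.1, 8.2, 55.5]
eef_rot: [179.9, -0.0, 74.5]
ft_force: [-0.1, 0.2, -0.9]
grip_width: 0.809
```

Tin width 0.636 → claw ≈ 0.27.

{"method": "move_arm", "body": {
  "rows": [
    {"claw": 0.45, "dx": 0, "dy": 0, "dz": 0.1, "wx": 0, "wy": 0, "wz": 0},
    {"claw": 0.4, "dx": 0, "dy": 0, "dz": 0, "wx": 0, "wy": 0, "wz": 0},
    {"claw": 0.35, "dx": 0, "dy": 0, "dz": 0, "wx": 0, "wy": 0, "wz": 0},
    {"claw": 0.3, "dx": 0, "dy": 0, "dz": 0, "wx": 0, "wy": 0, "wz": 0},
    {"claw": 0.25, "dx": 0, "dy": 0, "dz": 0, "wx": 0, "wy": 0, "wz": 0},
    {"claw": 0.15, "dx": 0, "dy": 0, "dz": 0, "wx": 0, "wy": 0, "wz": 0},
    {"claw": -1, "dx": 0, "dy": 0, "dz": 0, "wx": 0, "wy": 0, "wz": 0},
    {"claw": -1, "dx": 0, "dy": 0, "dz": 0, "wx": 0, "wy": 0, "wz": 0}
  ],
  "force": 22
}}

```text
t: 20.25
ee_pos: [438.3, 8.3, 53.2]
eef_rot: [180.0, -0.0, 74.5]
ft_force: [-0.7, -0.1, -0.4]
grip_width: 0.636
```

{"method": "move_arm", "body": {
  "rows": [
    {"claw": -1, "dx": 0, "dy": 0, "dz": -0.5, "wx": 0, "wy": 0, "wz": 0},
    {"claw": -1, "dx": 0, "dy": 0, "dz": -1.5, "wx": 0, "wy": 0, "wz": 0},
    {"claw": -1, "dx": 0, "dy": 0, "dz": -4, "wx": 0, "wy": 0, "wz": 0},
    {"claw": -1, "dx": 0, "dy": 0, "dz": -2, "wx": 0, "wy": 0, "wz": 0},
    {"claw": -1, "dx": 0, "dy": 0, "dz": 0, "wx": 0, "wy": 0, "wz": 0},
    {"claw": -1, "dx": 0, "dy": 0, "dz": 0, "wx": 0, "wy": 0, "wz": 0}
  ]
}}

```text
t: 21.0
ee_pos: [437.8, 8.3, 131.9]
eef_rot: [-179.9, 0.0, 74.5]
ft_force: [0.9, -0.1, -2.7]
grip_width: 0.633
```

```bash
python3 go.py 640 119 130; python3 look.py q
```

```text
now [437.8   8.3 131.9] [-179.9    0.    74.5] tool cm [16.06 16.53  0.16]
[437.60452606   8.28209062 131.51865372] [ 0.12034185 -0.33924373 -1.21697094] 21.05
```

View pics/q_so.png

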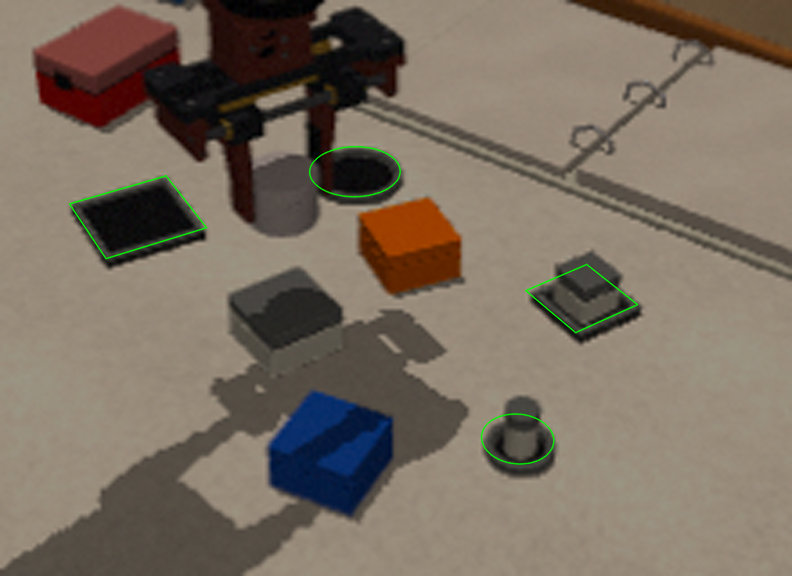

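{"method": "move_arm", "body": {
  "rows": [
    {"claw": -1, "dx": 1.6, "dy": 1.65, "dz": 0, "wx": 0, "wy": 0, "wz": 0},
    {"claw": -1, "dx": 3.2, "dy": 3.3, "dz": 0, "wx": 0, "wy": 0, "wz": 0},
    {"claw": -1, "dx": 3.2, "dy": 3.3, "dz": 0, "wx": 0, "wy": 0, "wz": 0},
    {"claw": -1, "dx": 3.2, "dy": 3.3, "dz": 0, "wx": 0, "wy": 0, "wz": 0},
    {"claw": -1, "dx": 3.2, "dy": 3.3, "dz": 0, "wx": 0, "wy": 0, "wz": 0},
    {"claw": -1, "dx": 1.65, "dy": 1.65, "dz": 2, "wx": 0, "wy": 0, "wz": 0},
    {"claw": -1, "dx": 0, "dy": 0, "dz": 3, "wx": 0, "wy": 0, "wz": 0},
    {"claw": -1, "dx": 0, "dy": 0, "dz": 1, "wx": 0, "wy": 0, "wz": 0},
    {"claw": -1, "dx": 0, "dy": 0, "dz": 0, "wx": 0, "wy": 0, "wz": 0},
    {"claw": -1, "dx": 0, "dy": 0, "dz": 0, "wx": 0, "wy": 0, "wz": 0}
  ]
}}

```text
t: 22.35
ee_pos: [640.6, 118.8, 74.7]
eef_rot: [179.9, -0.0, 74.5]
ft_force: [0.6, 0.5, -0.4]
grip_width: 0.637
```

```bash
python3 look.py r
```

```text
[640.75809321 118.88748841  75.00400177] [ 0.5474976   1.15137245 -1.652584  ] 22.4
```

View pics/r_wo.png

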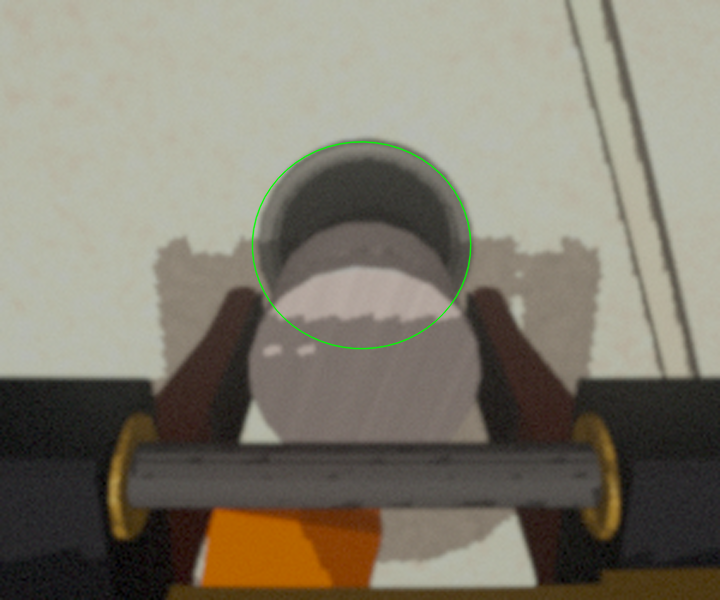

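{"method": "move_arm", "body": {
  "rows": [
    {"claw": -1, "dx": 0.1, "dy": 0, "dz": 2, "wx": 0, "wy": 0, "wz": 0},
    {"claw": -1, "dx": 0, "dy": 0, "dz": 2, "wx": 0, "wy": 0, "wz": 0},
    {"claw": -1, "dx": 0, "dy": 0, "dz": 1, "wx": 0, "wy": 0, "wz": 0},
    {"claw": -1, "dx": 0, "dy": 0, "dz": 0.3, "wx": 0, "wy": 0, "wz": 0},
    {"claw": -1, "dx": 0, "dy": 0, "dz": 0, "wx": 0, "wy": 0, "wz": 0},
    {"claw": -1, "dx": 0, "dy": 0, "dz": 0, "wx": 0, "wy": 0, "wz": 0}
  ]
}}

```text
t: 23.2
ee_pos: [640.9, 120.0, 21.1]
eef_rot: [179.9, -0.0, 74.5]
ft_force: [-0.0, 0.5, -0.8]
grip_width: 0.634
```

```bash
python3 look.py t
```

```text
[640.94330347 119.99917017  21.11746756] [-0.27737628 -0.19831442 -1.10159132] 23.25
```

View pics/t_wo.png

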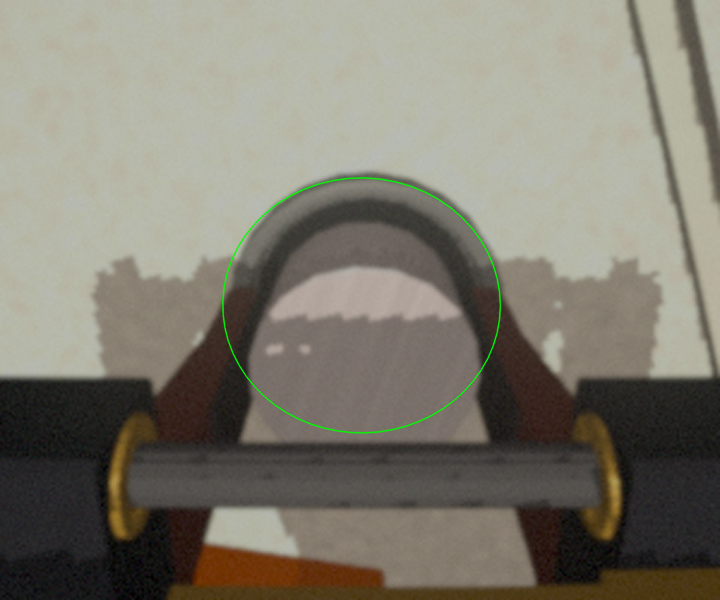

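View pics/t_so.png

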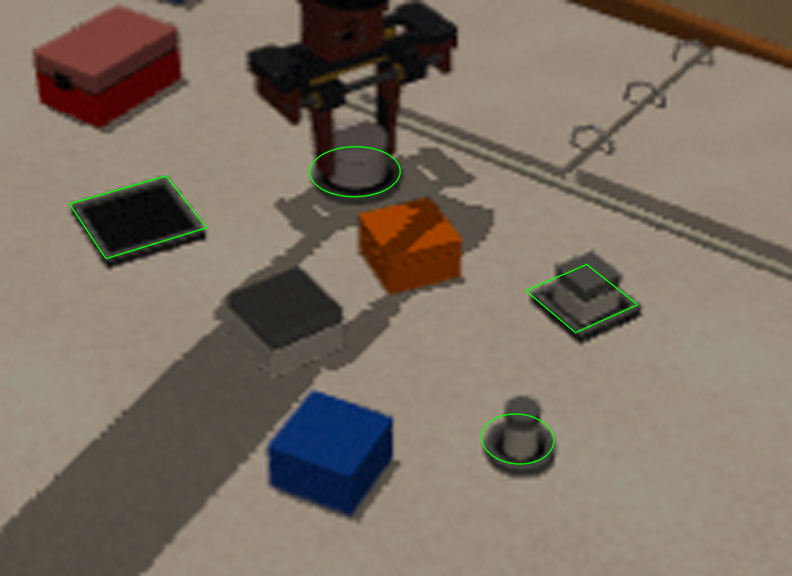

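{"method": "move_arm", "body": {
  "rows": [
    {"claw": -1, "dx": 0, "dy": 0.05, "dz": 0.2, "wx": 0, "wy": 0, "wz": 0},
    {"claw": -1, "dx": 0, "dy": 0, "dz": 0.1, "wx": 0, "wy": 0, "wz": 0},
    {"claw": -1, "dx": 0, "dy": 0, "dz": 0, "wx": 0, "wy": 0, "wz": 0},
    {"claw": -1, "dx": 0, "dy": 0, "dz": 0, "wx": 0, "wy": 0, "wz": 0}
  ]
}}

```text
t: 23.8
ee_pos: [640.9, 119.7, 17.2]
eef_rot: [180.0, -0.0, 74.5]
ft_force: [0.3, 0.6, 0.2]
grip_width: 0.637
```

{"method": "move_arm", "body": {
  "rows": [
    {"claw": -1, "dx": 0, "dy": 0, "dz": 0.1, "wx": 0, "wy": 0, "wz": 0},
    {"claw": -1, "dx": 0, "dy": 0, "dz": 0, "wx": 0, "wy": 0, "wz": 0}
  ]
}}

```text
t: 24.05
ee_pos: [641.0, 119.8, 17.2]
eef_rot: [180.0, -0.0, 74.5]
ft_force: [-2.9, -0.4, 5.1]
grip_width: 0.63
```

{"method": "move_arm", "body": {
  "rows": [
    {"claw": 0.3, "dx": 0, "dy": 0, "dz": 0, "wx": 0, "wy": 0, "wz": 0},
    {"claw": 0.45, "dx": 0, "dy": 0, "dz": 0, "wx": 0, "wy": 0, "wz": 0},
    {"claw": 0.8, "dx": 0, "dy": 0, "dz": 0, "wx": 0, "wy": 0, "wz": 0},
    {"claw": 0.8, "dx": 0, "dy": 0, "dz": 0, "wx": 0, "wy": 0, "wz": 0},
    {"claw": 0.8, "dx": 0, "dy": 0, "dz": -2, "wx": 0, "wy": 0, "wz": 0},
    {"claw": 1, "dx": 0, "dy": 0, "dz": -4, "wx": 0, "wy": 0, "wz": 0},
    {"claw": 1, "dx": 0, "dy": 0, "dz": -4, "wx": 0, "wy": 0, "wz": 0},
    {"claw": 1, "dx": 0, "dy": 0, "dz": 0, "wx": 0, "wy": 0, "wz": 0},
    {"claw": 1, "dx": 0, "dy": 0, "dz": 0, "wx": 0, "wy": 0, "wz": 0}
  ]
}}

```text
t: 25.18
ee_pos: [640.9, 119.8, 116.4]
eef_rot: [180.0, -0.0, 74.5]
ft_force: [-0.4, -0.0, -0.4]
grip_width: 1.0
```

```bash
python3 go.py 437.5 8.5 118; python3 look.py u
```

```text
now [640.9 119.8 116.4] [180.   -0.   74.5] tool cm [-16.15 -16.63  -0.17]
[640.35428379 119.68885753 115.14709981] [-0.45308907  0.55389481 -1.12944515] 25.225
```

View pics/u_wo.png

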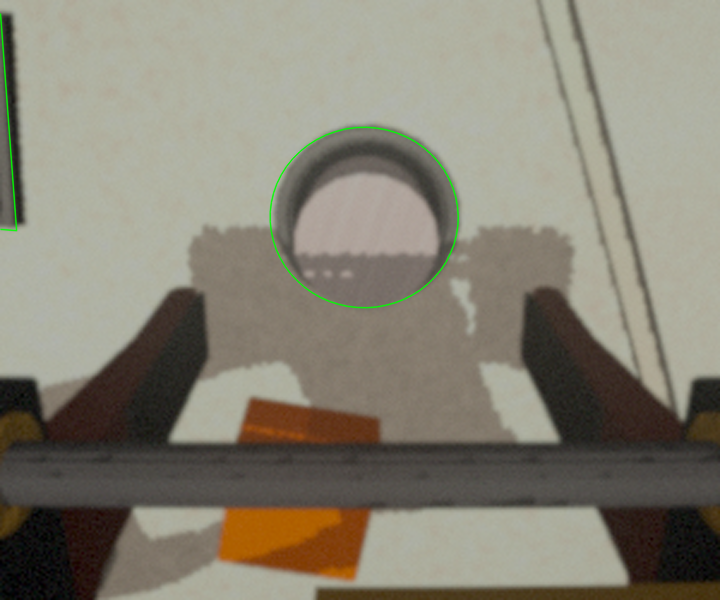

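{"method": "move_arm", "body": {
  "rows": [
    {"claw": 1, "dx": -3.23, "dy": -3.32, "dz": 0, "wx": 0, "wy": 0, "wz": 0},
    {"claw": 1, "dx": -3.23, "dy": -3.32, "dz": 0, "wx": 0, "wy": 0, "wz": 0},
    {"claw": 1, "dx": -3.23, "dy": -3.32, "dz": 0, "wx": 0, "wy": 0, "wz": 0},
    {"claw": 1, "dx": -3.23, "dy": -3.32, "dz": 0, "wx": 0, "wy": 0, "wz": 0},
    {"claw": 1, "dx": -3.23, "dy": -3.32, "dz": 0, "wx": 0, "wy": 0, "wz": 0},
    {"claw": 1, "dx": 0, "dy": 0, "dz": 0, "wx": 0, "wy": 0, "wz": 0},
    {"claw": 1, "dx": 0, "dy": 0, "dz": 0, "wx": 0, "wy": 0, "wz": 0}
  ]
}}

```text
t: 26.15
ee_pos: [437.9, 8.5, 115.6]
eef_rot: [-180.0, -0.0, 74.5]
ft_force: [0.4, 0.1, -0.2]
grip_width: 1.005
```

```bash
python3 - <<'E'
from ov import *
s,im=snap('wrist','v_w');print(s['ee_pos'],s['eef_rot'])
overlay(cam('wrist',s),im,cur[:-2],(100,100,300,250),'pics/v_wo.png',2.4)
E
```

```text
[437.92351852   8.54554439 115.58241322] [-1.79975682e+02 -1.26392159e-02  7.45130248e+01]
```

View pics/v_wo.png

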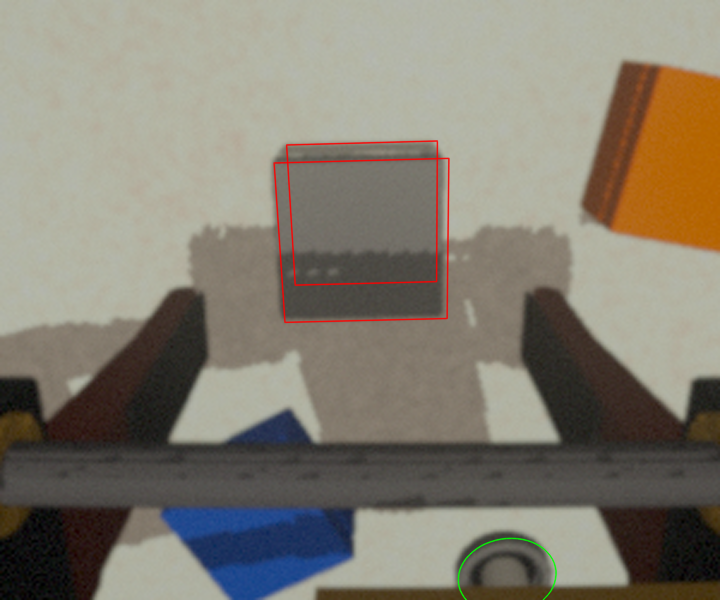

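{"method": "move_arm", "body": {
  "rows": [
    {"claw": 1, "dx": 0, "dy": -0.08, "dz": 3.5, "wx": 0, "wy": 0, "wz": -0.015},
    {"claw": 1, "dx": 0, "dy": 0, "dz": 3.5, "wx": 0, "wy": 0, "wz": 0},
    {"claw": 1, "dx": 0, "dy": 0, "dz": 2, "wx": 0, "wy": 0, "wz": 0},
    {"claw": 1, "dx": 0, "dy": 0, "dz": 1, "wx": 0, "wy": 0, "wz": 0},
    {"claw": 0.8, "dx": 0, "dy": 0, "dz": 0.2, "wx": 0, "wy": 0, "wz": 0},
    {"claw": 0.7, "dx": 0, "dy": 0, "dz": 0, "wx": 0, "wy": 0, "wz": 0},
    {"claw": 0.6, "dx": 0, "dy": 0, "dz": 0, "wx": 0, "wy": 0, "wz": 0},
    {"claw": 0.55, "dx": 0, "dy": 0, "dz": 0, "wx": 0, "wy": 0, "wz": 0}
  ]
}}

```text
t: 27.2
ee_pos: [437.2, 8.7, 14.8]
eef_rot: [180.0, -0.0, 75.4]
ft_force: [-1.9, 1.4, 0.8]
grip_width: 0.779
```

{"method": "move_arm", "body": {
  "rows": [
    {"claw": 0.5, "dx": 0, "dy": 0, "dz": 0, "wx": 0, "wy": 0, "wz": 0},
    {"claw": 0.45, "dx": 0, "dy": 0, "dz": 0, "wx": 0, "wy": 0, "wz": 0},
    {"claw": 0.3, "dx": 0, "dy": 0, "dz": 0, "wx": 0, "wy": 0, "wz": 0},
    {"claw": -1, "dx": 0, "dy": 0, "dz": 0, "wx": 0, "wy": 0, "wz": 0},
    {"claw": -1, "dx": 0, "dy": 0, "dz": 0, "wx": 0, "wy": 0, "wz": 0}
  ],
  "force": 28
}}

```text
t: 27.82
ee_pos: [437.0, 8.7, 14.5]
eef_rot: [-180.0, -0.0, 75.4]
ft_force: [-4.8, 1.0, 4.9]
grip_width: 0.754
```

{"method": "move_arm", "body": {
  "rows": [
    {"claw": -1, "dx": 0, "dy": 0, "dz": -0.5, "wx": 0, "wy": 0, "wz": 0},
    {"claw": -1, "dx": 0, "dy": 0, "dz": -1.5, "wx": 0, "wy": 0, "wz": 0},
    {"claw": -1, "dx": 0, "dy": 0, "dz": -4, "wx": 0, "wy": 0, "wz": 0},
    {"claw": -1, "dx": 0, "dy": 0, "dz": -2, "wx": 0, "wy": 0, "wz": 0},
    {"claw": -1, "dx": 0, "dy": 0, "dz": 0, "wx": 0, "wy": 0, "wz": 0.1},
    {"claw": -1, "dx": 0, "dy": 0, "dz": 0, "wx": 0, "wy": 0, "wz": 0},
    {"claw": -1, "dx": 0, "dy": 0, "dz": 0, "wx": 0, "wy": 0, "wz": 0}
  ]
}}

```text
t: 28.7
ee_pos: [436.8, 8.6, 93.7]
eef_rot: [-180.0, 0.0, 69.8]
ft_force: [-0.8, -0.8, -2.2]
grip_width: 0.749
```

```bash
python3 go.py 463 215 93; python3 look.py w
```

```text
now [436.8   8.6  93.7] [-180.     0.    69.8] tool cm [20.27 -4.68  0.07]
[436.77499464   8.61317499  93.60445167] [ 0.01257537 -0.40498344 -2.77655276] 28.75
```

View pics/w_so.png

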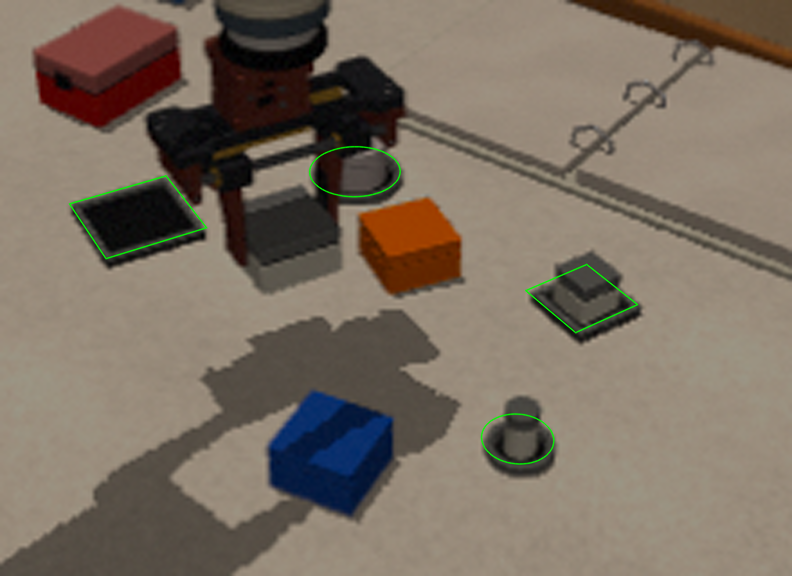

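{"method": "move_arm", "body": {
  "rows": [
    {"claw": -1, "dx": 2.0, "dy": -0.5, "dz": 0, "wx": 0, "wy": 0, "wz": 0},
    {"claw": -1, "dx": 4, "dy": -0.9, "dz": 0, "wx": 0, "wy": 0, "wz": 0},
    {"claw": -1, "dx": 4.1, "dy": -0.9, "dz": 0, "wx": 0, "wy": 0, "wz": 0},
    {"claw": -1, "dx": 4.1, "dy": -0.9, "dz": 0, "wx": 0, "wy": 0, "wz": 0},
    {"claw": -1, "dx": 4, "dy": -0.9, "dz": 0, "wx": 0, "wy": 0, "wz": 0},
    {"claw": -1, "dx": 2.1, "dy": -0.6, "dz": 0, "wx": 0, "wy": 0, "wz": 0},
    {"claw": -1, "dx": 0, "dy": 0, "dz": 1.5, "wx": 0, "wy": 0, "wz": 0},
    {"claw": -1, "dx": 0, "dy": 0, "dz": 0, "wx": 0, "wy": 0, "wz": 0},
    {"claw": -1, "dx": 0, "dy": 0, "dz": 0, "wx": 0, "wy": 0, "wz": 0}
  ]
}}

```text
t: 29.92
ee_pos: [463.4, 214.3, 78.7]
eef_rot: [-180.0, 0.0, 69.6]
ft_force: [0.1, -0.4, -2.3]
grip_width: 0.753
```

```bash
python3 look.py x
```

```text
[463.61008558 214.45718672  79.17651876] [ 0.15473639  0.00713367 -1.9723017 ] 29.975
```

View pics/x_wo.png

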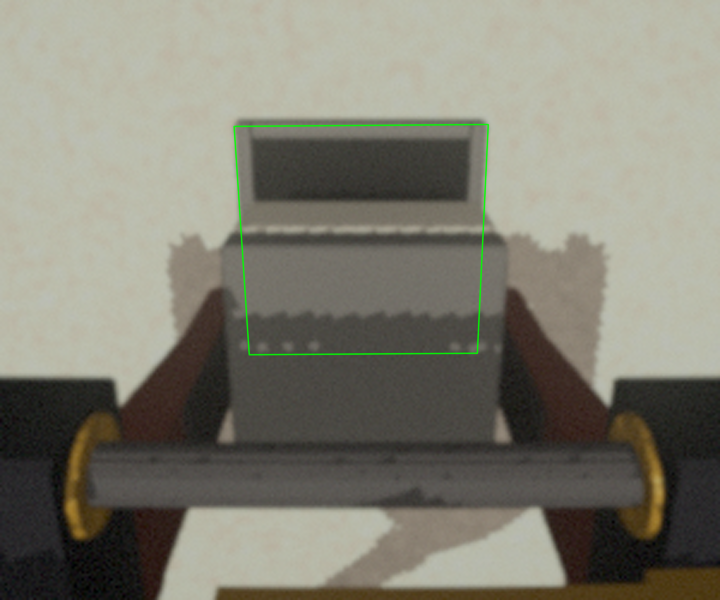

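View pics/x_so.png

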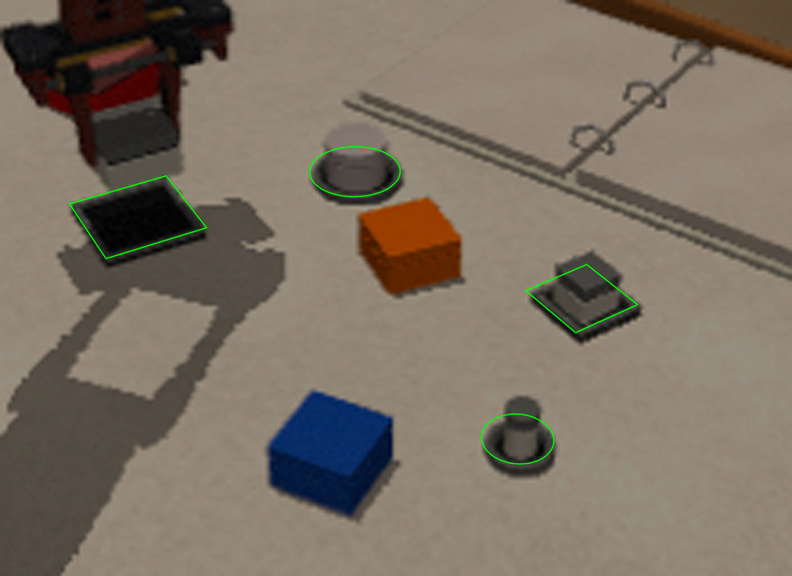

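{"method": "move_arm", "body": {
  "rows": [
    {"claw": -1, "dx": 0.15, "dy": -0.05, "dz": 2, "wx": 0, "wy": 0, "wz": 0},
    {"claw": -1, "dx": 0, "dy": 0, "dz": 2, "wx": 0, "wy": 0, "wz": 0},
    {"claw": -1, "dx": 0, "dy": 0, "dz": 1, "wx": 0, "wy": 0, "wz": 0},
    {"claw": -1, "dx": 0, "dy": 0, "dz": 0.4, "wx": 0, "wy": 0, "wz": 0},
    {"claw": -1, "dx": 0, "dy": 0, "dz": 0, "wx": 0, "wy": 0, "wz": 0},
    {"claw": -1, "dx": 0, "dy": 0, "dz": 0, "wx": 0, "wy": 0, "wz": 0}
  ]
}}

```text
t: 30.78
ee_pos: [464.0, 217.1, 25.9]
eef_rot: [179.9, -0.1, 69.7]
ft_force: [0.6, 0.0, -1.8]
grip_width: 0.752
```

```bash
python3 look.py y
```

```text
[464.06882872 217.07098277  25.93973272] [ 0.29381653  0.7332574  -1.21029992] 30.825
```

View pics/y_wo.png

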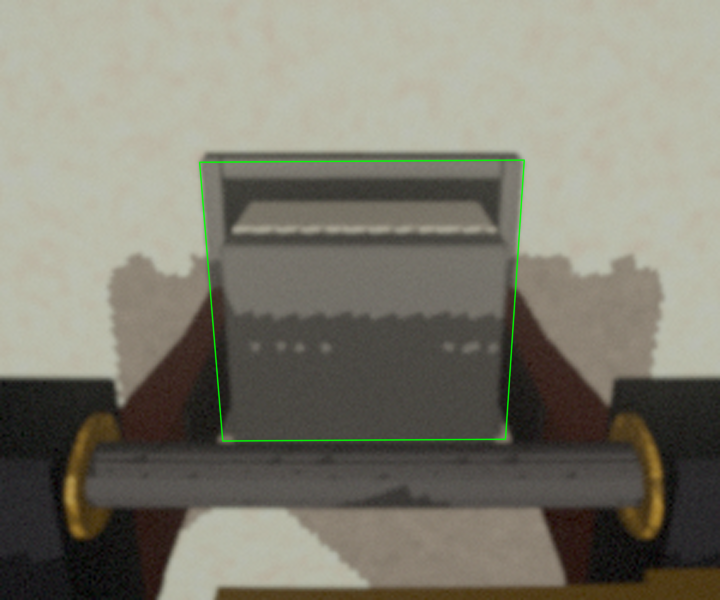

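View pics/y_so.png

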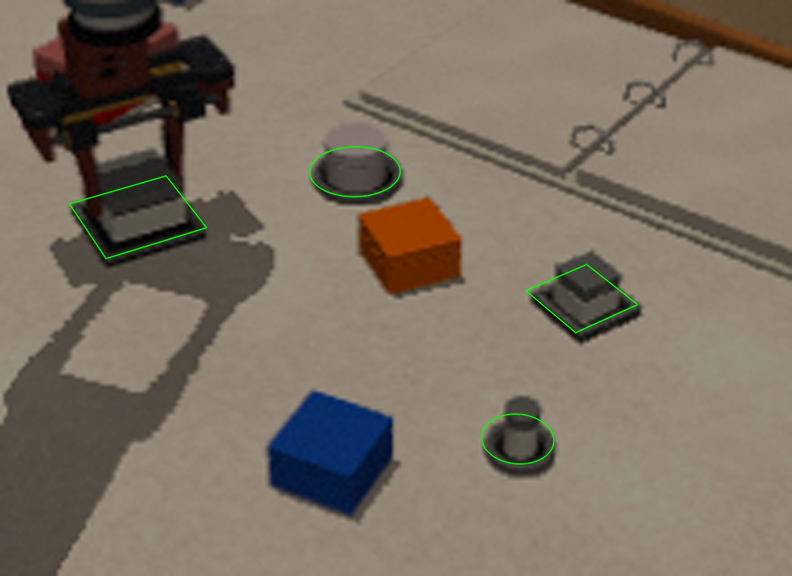

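```bash
python3 - <<'E'
from h import *
s,im=load('y_w');C=cam('wrist',s);T=pose(s)
f=lambda u,v,z:(T[:3,:3].T@(back(C,[(100+u/2.4-.5,100+v/2.4-.5)],z)[0]-T[:3,3]))[:2].round(1)
print('rim inner back',f(362,180,10),'outer back',f(362,155,10),'box far bottom',f(362,201,11.5),'inner L,R',f(219,180,10),f(502,180,10),'box L R',f(243,201,11.5),f(478,201,11.5))
E
```

```text
rim inner back [38.4 -0.5] outer back [45.6 -0.5] box far bottom [32.6 -0.5] inner L,R [ 38.4 -41.4] [38.3 39.5] box L R [ 32.6 -34.5] [32.5 32.6]
```

{"method": "move_arm", "body": {
  "rows": [
    {"claw": -1, "dx": -0.08, "dy": 0, "dz": 0.3, "wx": 0, "wy": 0, "wz": 0},
    {"claw": -1, "dx": 0, "dy": 0, "dz": 0.2, "wx": 0, "wy": 0, "wz": 0},
    {"claw": -1, "dx": 0, "dy": 0, "dz": 0, "wx": 0, "wy": 0, "wz": 0},
    {"claw": -1, "dx": 0, "dy": 0, "dz": 0, "wx": 0, "wy": 0, "wz": 0}
  ]
}}

```text
t: 31.38
ee_pos: [463.3, 216.1, 20.1]
eef_rot: [-180.0, 0.0, 69.7]
ft_force: [-0.2, -0.1, -2.0]
grip_width: 0.748
```

{"method": "move_arm", "body": {
  "rows": [
    {"claw": -1, "dx": 0, "dy": 0, "dz": 0.1, "wx": 0, "wy": 0, "wz": 0},
    {"claw": -1, "dx": 0, "dy": 0, "dz": 0, "wx": 0, "wy": 0, "wz": 0}
  ]
}}

```text
t: 31.62
ee_pos: [463.3, 216.1, 19.1]
eef_rot: [-180.0, 0.0, 69.7]
ft_force: [0.2, 0.2, -2.4]
grip_width: 0.751
```

{"method": "move_arm", "body": {
  "rows": [
    {"claw": -1, "dx": 0, "dy": 0, "dz": 0.1, "wx": 0, "wy": 0, "wz": 0},
    {"claw": -1, "dx": 0, "dy": 0, "dz": 0, "wx": 0, "wy": 0, "wz": 0}
  ]
}}

```text
t: 31.88
ee_pos: [463.4, 216.2, 18.5]
eef_rot: [180.0, -0.0, 69.7]
ft_force: [0.8, 0.2, 0.5]
grip_width: 0.751
```

Contact (2–3 N up). Release and retreat.

{"method": "move_arm", "body": {
  "rows": [
    {"claw": 0.52, "dx": 0, "dy": 0, "dz": 0, "wx": 0, "wy": 0, "wz": 0},
    {"claw": 0.6, "dx": 0, "dy": 0, "dz": 0, "wx": 0, "wy": 0, "wz": 0},
    {"claw": 1, "dx": 0, "dy": 0, "dz": 0, "wx": 0, "wy": 0, "wz": 0},
    {"claw": 1, "dx": 0, "dy": 0, "dz": 0, "wx": 0, "wy": 0, "wz": 0},
    {"claw": 1, "dx": 0, "dy": 0, "dz": -2, "wx": 0, "wy": 0, "wz": 0},
    {"claw": 1, "dx": 0, "dy": 0, "dz": -4, "wx": 0, "wy": 0, "wz": 0},
    {"claw": 1, "dx": 0, "dy": 0, "dz": -5, "wx": 0, "wy": 0, "wz": 0},
    {"claw": 1, "dx": -3, "dy": 0, "dz": -5, "wx": 0, "wy": 0, "wz": 0},
    {"claw": 1, "dx": -4, "dy": 0, "dz": -4, "wx": 0, "wy": 0, "wz": 0},
    {"claw": 1, "dx": -4, "dy": 0, "dz": -4, "wx": 0, "wy": 0, "wz": 0}
  ]
}}

```text
t: 33.12
ee_pos: [424.5, 112.1, 259.6]
eef_rot: [180.0, -0.0, 69.7]
ft_force: [0.1, -0.6, 0.2]
grip_width: 1.004
```

{"method": "move_arm", "body": {
  "rows": [
    {"claw": 1, "dx": -4, "dy": 3, "dz": -3, "wx": 0, "wy": 0, "wz": 0},
    {"claw": 1, "dx": 0, "dy": 3, "dz": 0, "wx": 0, "wy": 0, "wz": 0},
    {"claw": 1, "dx": 0, "dy": 0, "dz": 0, "wx": 0, "wy": 0, "wz": 0},
    {"claw": 1, "dx": 0, "dy": 0, "dz": 0, "wx": 0, "wy": 0, "wz": 0}
  ]
}}

```text
t: 33.62
ee_pos: [466.9, 54.9, 287.7]
eef_rot: [-179.9, 0.0, 69.7]
ft_force: [0.2, -0.0, 0.3]
grip_width: 1.002
```

```bash
python3 - <<'E'
from ov import *
s,im=snap('wrist','fin1');print(s['ee_pos'],s['grip_width'])
overlay(cam('wrist',s),im,H,(0,0,512,384),'pics/fin1o.png',1.56)
s,im=snap('side','fin2');overlay(cam('side'),im,[],(150,130,220,160),'pics/fin2o.png',3.6)
s,im=snap('scene','fin3');overlay(cam('scene'),im,[],(80,130,320,180),'pics/fin3o.png',2.5)
E
```

```text
[466.93137377  54.92920034 287.66056265] 1.002036735856854
```

View pics/fin1o.png

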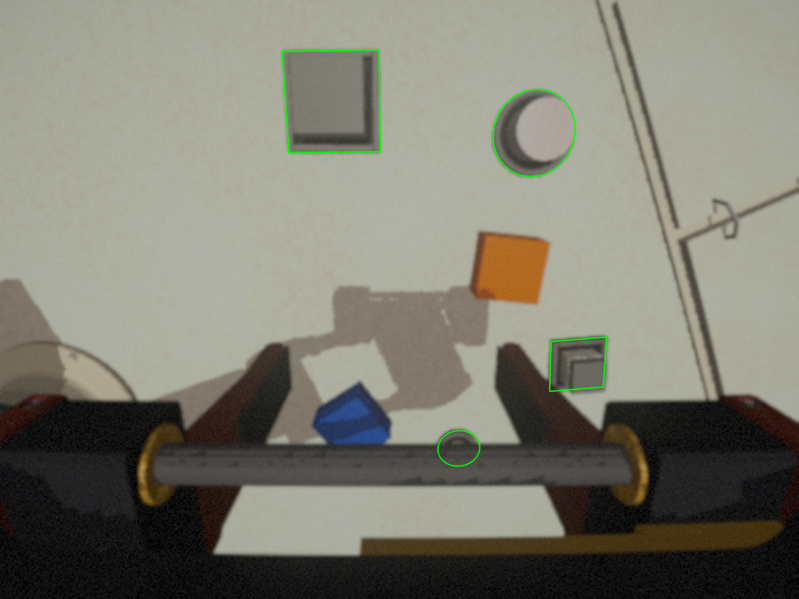

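View pics/fin2o.png

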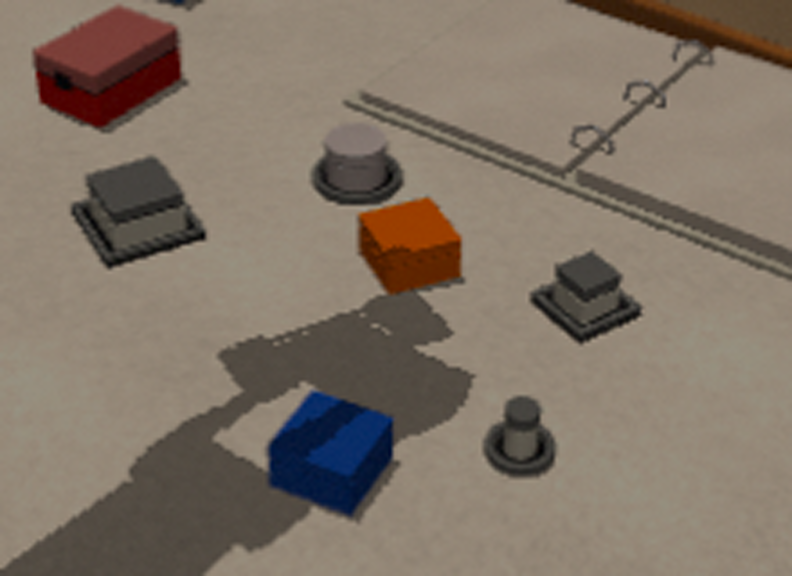

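View pics/fin3o.png

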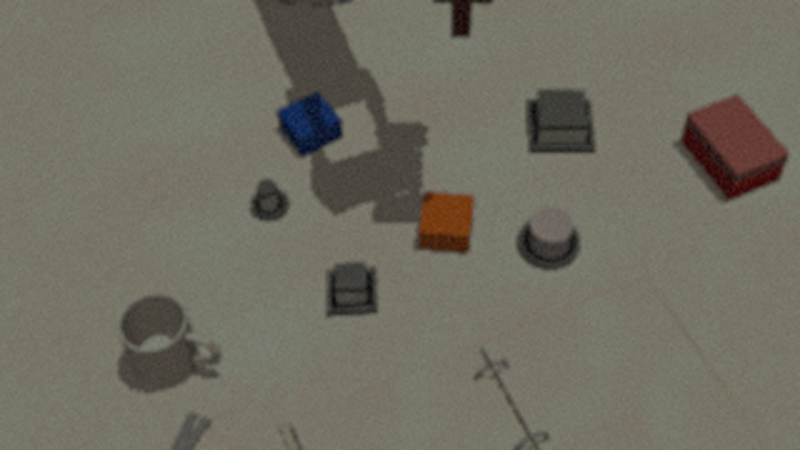

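```bash
python3 - <<'E'
from h import *
np.set_printoptions(precision=1,suppress=True)
s,im=load('fin1');C=cam('wrist',s);g=lambda P,z:back(C,[(u/1.5605-.5,v/1.5605-.5) for u,v in P],z)[:,:2].mean(0)
print('box lid',g([(286,51),(365,53),(363,135),(292,132)],44),'holder',g([(283,51),(380,50),(381,152),(290,153)],10))
print('tin',g([(545.5,129.5)],44),'holder',g([(534.5,133)],10))
print('slide',g([(570,359),(604,357),(604,388),(570,388)],40))
D=cam('side');b=lambda P,z:back(D,[(150+u/3.6-.5,130+v/3.6-.5) for u,v in P],z)[:,:2].mean(0)
print('side jar',b([(522,410)],44),'holder',b([(519,446)],10)); print('side slide',b([(555,266),(589,252),(622,274),(588,298)],40),'holder',b([(531,300),(586,271),(640,308),(583,338)],8))
E
```

```text
box lid [463.4 217.1] holder [463.9 214.5]
tin [639.8 120. ] holder [640.7 119.8]
slide [ 621.8 -137.6]
side jar [ 453.2 -208. ] holder [ 452.3 -208.3]
side slide [ 620.3 -148.3] holder [ 620.2 -148. ]
```

```bash
python3 -c "
from rig import robot
print(robot.hand_in(),robot.state()['t'])"
```

```text
the job is handed in; nothing more can be done
the job is handed in; nothing more can be done
```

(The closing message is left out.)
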